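Clamp a tube rack on the orbital shaker with a seized wing knob

ROBOT

A 7-joint arm with a two-finger parallel gripper is mounted at the origin on the work surface. World frame = base frame: x ahead of the robot, y to its left, z up, the work surface at z = 0. Lengths are in m, angles in rad, forces in N, time in s.
With the tool pointing down it reaches from about 0.4 to 0.85 m from the base axis. Payload 10.4 kg.
Tool frame: the origin (TCP) lies midway between the tips of the shut fingers; the grasp point (between the pads) lies 19 mm behind it; z points along the fingers, y is the direction in which the jaws open and shut (so a half turn about z gives the same grasp; the last joint's range is limited). The gripper opens to 85 mm and grips with 20 to 120 N. Pads are 22 mm wide; open, the fingers measure 114 mm over their backs; the gripper's body (76 mm by 85 mm) begins 54 mm behind the grasp point. The pads swing forward as they close: fully open they stand 13 mm farther back than shut.
Start: joints at [-1.346, 0.332, -0.065, 1.46, 0.022, 1.35, -0.088], TCP at [0.153, 0.606, 0.201] pointing down, gripper open.
Joint ranges: [-2.6, 2.6], [-0.5, 2.12], [-1.47, 1.34], [0.16, 2.42], [-1.27, 4.41], [0.06, 2.06], [-2.6, 2.6]. Speed limits (rad/s): [2.22, 2.22, 2.79, 2.79, 3.14, 3.14, 3.14].

INTERFACE

Orientations are given as a unit quaternion [x, y, z, w].
In Python, from workcell import manip, camera, camera_info, workorder, nets gives the robot as it stands.
- The arm moves only by the tool apply_moves, never from a script. Its argument "commands" is a list of rows, each a list of 5 numbers: the shift along the tool's x, y, z in m, then the turn about the tool's z in degrees, then the gripper command: -1 is fully open, 1 is shut, values between are in proportion. A call has 1 to 5 rows; each row shifts and turns the pose as measured when the row begins, along the tool's axes as they then stand; what a row does not reach is not made up. A row lasts 1/12 s, in which the tool goes at most 41.7 mm and 7.16 degrees, less where a joint would pass 70% of its speed; a pose out of reach is approached as far as the arm can. A call is refused whole if a number of a shift passes 0.0417 or a number of a turn 7.16, either way. A call with a gripper value outside its range is refused whole. The fingers move at their own pace and stop on an object; "squeeze" is the grip in N (left out, the last holds). Time passes only in rows, so rows that do not move let the fingers close. It gives the time, the measured TCP pose, the force and the opening at its end, in the units of the state.
- manip.get_obs(): the state, without advancing time (a new reading comes with each control period).
- camera(name): name is "scene" or "top"; returns (picture, depth): 420x560x3 uint8, red, green, blue; 420x560 float32, m along the optical axis (not along the pixel's ray), 0 where there is no reading.
- camera_info(name): a dict with "camera_matrix" (3x3 intrinsics, pixels), "xyz" and "rotation" of the camera in the world. Camera axes: x right, y down, z forward; pixel columns grow to the right and rows downward; lengths in m; the calibration is good to about 2 mm. A picture is of the moment at which its call begins. camera_info takes no time and is no camera call.
- workorder.hand_in(): hands the job in, once; it reports no verdict.
Trained networks look in the newest picture that a camera, given by its name, has taken for a name from the list of things; names that differ only in an ending like _2 or _b are one class to them, and where a whole thing is asked for, a point or a joint stands for the part that bears it (a point fixed in the world has none). Each returns a list of dicts, best first, with "conf" (0 to 1); they miss things now and then, are a little off and sometimes report something else, mostly with a low value. They report only what shows in the picture. A call takes as long as a camera call. They do not tell look-alikes from the thing itself.
- nets.look_for(camera, thing): "rect" ([left, top, width, height] in pixels, round what is visible of it).
- nets.place_of(camera, thing): "xy" ([column, row] in pixels: a listed point, or the origin of a listed thing).
The state is a dict: "clock": time; "joint_pos": joint angles; "joint_velocities": joint speeds; "tau": joint torques, N m; "position": TCP position; "ee_rot": TCP orientation; "ft_force": force on the tool from outside, world axes, zero at the start; "torque": the same for the moment, N m; "grip_width": opening from 0.0 (shut) to 1.0 (fully open).
Only numpy, scipy, OpenCV 4.12 (cv2) and the standard library are available. Lean on these libraries where they do the work, as an engineer would, in place of code of your own. Each camera call takes 0.05 s, during which the arm holds its last target. There are 200 camera calls.

TASK

A tube rack has been put down loosely on the shaker platform. The red wing knob of the clamp has seized: with the clamp still where it is, break the knob loose (anticlockwise) and back it off freely by a good eighth of a turn, then slide the clamp along its slot until its sprung bar holds the rack snugly against the end stop, the springs a little compressed but the rack not crushed. Tighten the knob firmly again so that the rack stays gripped, and let go, leaving everything else on the bench where it is.

Things in the scene. Friction and masses are not known exactly. Their poses are not given: they have to be found in the camera images.
- shaker: orbital shaker, white, 300 x 380 mm, fixed; flat aluminium platform 280 x 400 mm on top, its surface 106 mm above the origin (centre of the underside, on the bench). +y runs along the platform's central slot from the clamp to the rack and end stop; the -x side has the control panel. The end stop is not tracked: see rack.
- clamp (a joint): travel of the grey clamp along the slot, m: 0 at the far -y end, grows towards the rack (+y of the shaker), at most 0.125. Block 72 x 64 mm, top 22 mm above the platform; yoke 150 mm wide, 20 mm high. The knob's axis is at shaker x = 0, y = -0.135 + this value. With the knob slack it slides against 1.5 N, easily pushed along by the knob held in the grip; with the knob tight it is locked.
- knob (a joint): angle of the red wing knob, rad; grows clockwise from above (tightening). At 0 the screw just bites; the wings lie along the slot. It starts tight, at 0.27 to 0.43. Breaking it loose takes 0.25 to 0.65 N m anticlockwise; the resistance fades until 0, below that it turns freely (0.05 N m), end at -2.3. Tightening, it bites from 0 on and is firm above 0.2 (0.4 N m); end at +0.70.
- knob_grip (a point): middle of the knob's wings, on the knob's axis, 47.5 mm above the platform. The wings are one upright blade 50 mm long (along the point's y axis), 12 mm thick (its x axis), 30 mm high (15 mm above and below this point), on a collar 28 mm across. Grip from above across the thickness. Axes turn with the knob, z up.
- bar: the clamp's sprung bar: black rubber roller 170 mm long, 20 mm across, lying across the slot 16.5 mm above the platform, in front of the yoke on two spring plungers. Origin: on the knob's axis at platform height; axes as the shaker's; front face 68 mm in +y of the origin. Yields 1 mm per 6 N, 8 mm at most. It must hold the rack with over 5 N (8 to 20 N is good); over 30 N crushes it.
- rack: loose orange tube rack with blue-capped tubes, 150 (x) x 90 (y) x 50 mm, caps to 59 mm, 0.3 to 0.56 kg, origin at the centre of its underside. Starts on the platform between bar and end stop, touching neither, a little askew. The stop is a low aluminium fence 170 mm wide, square to the slot; set by hand, its black rubber face lies 98 to 122 mm in +y of the shaker's origin: feel for it.
- cap: blue screw cap 33 mm across and 13 mm high lying on the platform beside the clamp; bystander. Origin: centre of its underside.
- purple_rack: purple microtube rack 140 x 76 x 28 mm on the bench; bystander. Origin: centre of its underside.
- blue_rack: blue microtube rack 108 x 76 x 28 mm on the bench; bystander. Origin: centre of its underside.
- yellow_rack: yellow tube rack 156 x 84 x 75 mm with blue caps to 105 mm; bystander. Origin: centre of its underside.
- wash_bottle: white wash bottle, 72 mm across, 150 mm high, with a bent spout to 195 mm; bystander. Origin: centre of its underside.
- reagent: small jar 52 mm across and 100 mm high with a red cap; bystander. Origin: centre of its underside.
There are look-alikes about, which are no part of the job. Of the things like the rack, leave any that is pink or purple; of the rest the smaller one is meant.

How it is judged:
On the way, in this order (a step that is already met when the one before it is completed fails the run):
1. the knob is broken loose and backed off a good eighth of a turn (below -0.3 rad) with the clamp still where it was (within 6 mm) (value of joint knob below -0.3 rad and distance of knob_grip from where it was at the start of the episode below 0.006 m), for 0.1 s.
2. with the knob still slack (below 0 rad), the clamp has been slid up and its bar presses the rack against the end stop (value of joint knob below 0 rad and contact force between bar and rack above 5 N), for 0.2 s.
At the end, for the whole second after the job is handed in: the knob is tight again (above 0.2 rad), the bar still presses the rack against the end stop with more than 5 N, and the rack stands flat on the platform (within 0.06 rad, its underside within 4 mm of the platform surface), everything at rest (rack below 20 mm/s, clamp below 10 mm/s) (value of joint knob above 0.2 rad and contact force between bar and rack above 5 N and angle between rack's own z axis and vertical below 0.06 rad and z of rack in the frame of shaker between 0.102 and 0.11 m and linear speed of rack below 0.02 m/s and velocity of joint clamp below 0.01 m/s); the robot touches nothing.
It fails at once if the rack is crushed: the bar presses on it with more than 30 N (contact force between bar and rack above 30 N).
It fails at once if a bystander is shifted by more than 30 mm (distance of any of cap, purple_rack, blue_rack, yellow_rack, wash_bottle, reagent from where it was at the start of the episode above 0.03 m).
It also fails if it takes over 48 s, if anything falls off the work surface, if the arm or the gripper's body presses on something with over 40 N, if the wrist force passes 120 N, or if a joint passes its speed limit or range.

## Working session

There is one attempt and no reset: what is moved stays moved. The work goes in short steps, Python scripts to look and compute and a tool call to move; the robot and the scene stay as the last step left them, time stands still between calls to the robot, and variables do not carry over. Pictures are saved under pics/ and viewed, about 8 in all and at most 12, crops included, and the job is handed in when it is done.

Besides the shell and the picture viewer there is one more tool, called after "Request:" as name([rows], argument=value, ...), one row to a line, values as JSON. apply_moves: Moves the arm, as the interface text tells. Its arguments: {"type":"object","properties":{"commands":{"type":"array","items":{"type":"array","items":{"type":"number"}}},"squeeze":{"type":"number"}},"required":["commands"]}

```bash
mkdir -p pics; ls
cat > h.py <<'E'
import numpy as np, cv2
from workcell import manip, camera, camera_info, workorder, nets
def world(cam,u,v,d=None,z=None):
    i=camera_info(cam);K=np.array(i["camera_matrix"]);R=np.array(i["rotation"]);t=np.array(i["xyz"])
    r=R@np.linalg.inv(K)@np.array([u,v,1.])
    return t+r*(d if d is not None else (z-t[2])/r[2])
def save(cam,name):
    p,d=camera(cam);cv2.imwrite(f"pics/{name}.png",p[:,:,::-1]);return p,d
E
python3 - <<'E'
from h import *
for c in("scene","top"):
    p,d=save(c,c+"0");np.save(c+"_d.npy",d)
    print(c,camera_info(c))
    for th in("knob_grip","rack","bar","cap","shaker"):
        print(th,[(np.round(x["xy"],1).tolist(),round(x["conf"],2)) for x in nets.place_of(c,th)])
o=manip.get_obs();print(o)
a=cv2.imread("pics/scene0.png");b=cv2.imread("pics/top0.png")
E
```

```text
pics
scene {'camera_matrix': array([[400.74003652,   0.        , 278.09918319],
       [  0.        , 400.74003652, 209.65047368],
       [  0.        ,   0.        ,   1.        ]]), 'xyz': array([ 0.94155837, -0.38245282,  0.97750705]), 'rotation': array([ 0.8478674 ,  0.42355174, -0.14077154, -0.28619604])}
knob_grip [([300.7, 267.4], 0.76)]
rack [([305.8, 145.6], 0.96), ([334.5, 234.0], 0.8), ([232.2, 347.9], 0.72), ([148.7, 235.0], 0.57)]
bar []
cap [([253.2, 264.1], 0.49)]
shaker [([323.2, 264.8], 0.68), ([169.8, 401.4], 0.41)]
top {'camera_matrix': array([[524.71577665,   0.        , 284.92880646],
       [  0.        , 524.71577665, 207.00422086],
       [  0.        ,   0.        ,   1.        ]]), 'xyz': array([ 0.0369798 , -0.01768866,  1.86033424]), 'rotation': array([ 0.72896004, -0.67640408,  0.06977699, -0.07890471])}
knob_grip [([313.7, 148.3], 0.62)]
rack [([367.9, 165.3], 0.88), ([368.1, 278.3], 0.81), ([193.4, 271.2], 0.78), ([268.9, 161.7], 0.74)]
bar [([310.1, 153.0], 0.76)]
cap [([331.8, 183.7], 0.4)]
shaker [([277.4, 168.1], 0.55)]
{'clock': 0.6, 'joint_pos': array([-1.34559794,  0.33218961, -0.06473876,  1.46009228,  0.02154853,
        1.3498935 , -0.0885027 ]), 'joint_velocities': array([ 0.00069943,  0.00034767,  0.00198848,  0.00161836,  0.0004338 ,
       -0.00023522, -0.00158812]), 'tau': array([-3.74849733e-04, -6.24950337e+01,  4.91215184e-02, -3.91691101e+01,
        1.63344992e-02,  2.01207062e-03, -2.06377183e-05]), 'position': array([0.15324104, 0.60595122, 0.20114779]), 'ee_rot': array([ 1.23569660e-01,  9.92335898e-01,  5.78578967e-05, -3.48053304e-05]), 'ft_force': array([-0.29541352,  0.18632136,  0.03464875]), 'torque': array([ 0.02267425,  0.01054048, -0.00062407]), 'grip_width': 1.0015273009186658}
```

View both.

View pics/scene0.png

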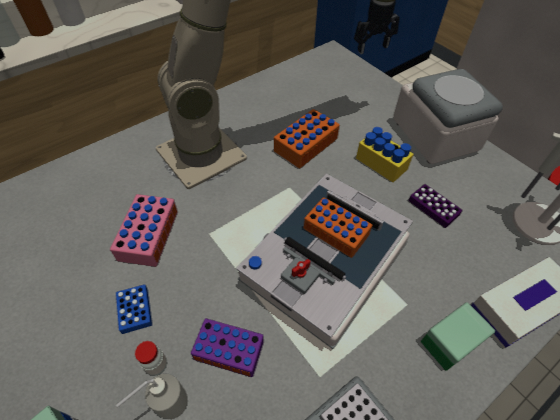

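View pics/top0.png

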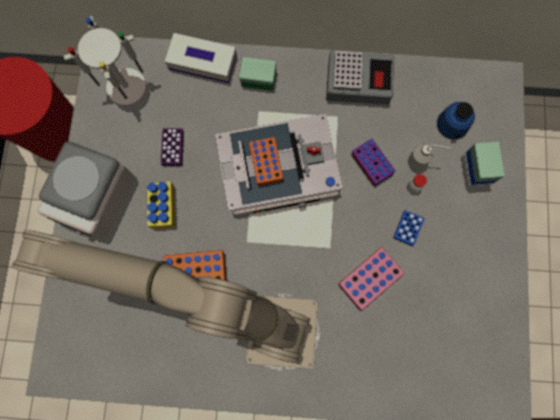

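Run:
```python
from h import *
a=cv2.imread("pics/scene0.png")[165:350,230:420];b=cv2.imread("pics/top0.png")[105:220,205:350]
a=cv2.resize(a,None,fx=3.2,fy=3.2,interpolation=cv2.INTER_CUBIC);b=cv2.resize(b,None,fx=5,fy=5,interpolation=cv2.INTER_CUBIC)
cv2.imwrite("pics/c1.png",a);cv2.imwrite("pics/c2.png",b)
```

```text
(no output)
```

View pics/c1.png

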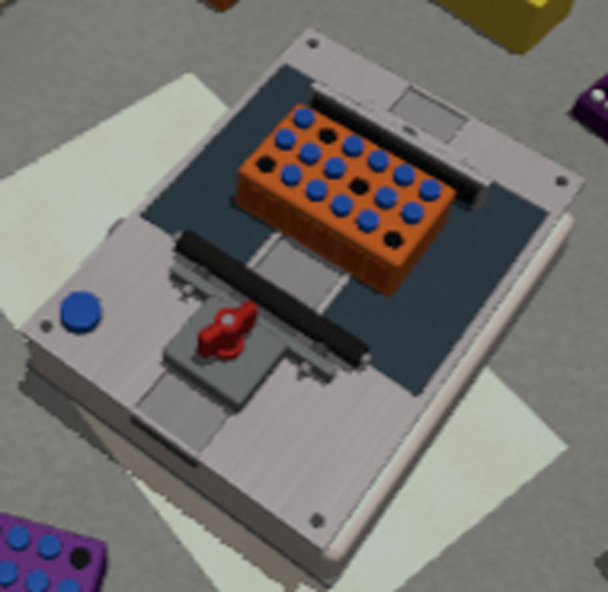

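View pics/c2.png

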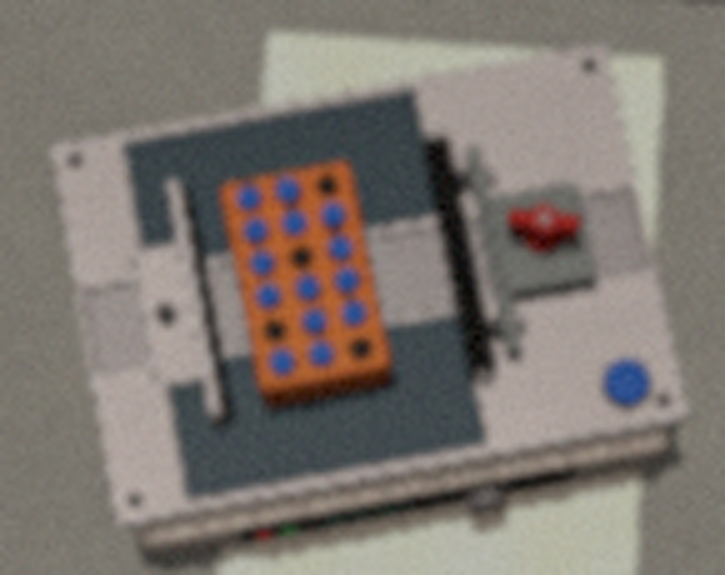

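Run:
```python
import re
s=open('h.py').read().replace('R=np.array(i["rotation"])','R=Rot.from_quat(i["rotation"]).as_matrix()').replace('import numpy as np, cv2','import numpy as np, cv2\nfrom scipy.spatial.transform import Rotation as Rot')
open('h.py','w').write(s)
from h import *
def S(x,y,z): return world("scene",230+x/3.2,165+y/3.2,z=z)
def T(x,y,z): return world("top",205+x/5,105+y/5,z=z)
np.set_printoptions(precision=4,suppress=True)
sc=[S(*p,.106) for p in((313,43),(561,181),(317,521),(46,326))]
tc=[T(*p,.106) for p in((134,499),(75,160),(590,65),(663,399))]
for n,c in(("s",sc),("t",tc)):
    c=np.array(c);print(c);m=c.mean(0)
    v=c[0]-c[3]+c[1]-c[2]; print(n,"centre",m,"yaw(y axis)",np.degrees(np.arctan2(v[1],v[0])),np.linalg.norm(v)/2,np.linalg.norm(c[0]-c[1]))
print("corners S",np.mean([S(*p,.106) for p in((308,30),(583,180),(333,550),(20,335))],0))
print("knob S",world("scene",300.7,267.4,z=.1535),S(228,318,.168),"T",world("top",313.7,148.3,z=.1535),T(543,225,.168))
print("bar S",S(180,238,.1275),S(366,357,.1275),"T",T(436,145,.1325),T(481,370,.1325))
w=T(510,216,.165)-T(578,234,.165);print("wing T",np.degrees(np.arctan2(w[1],w[0])))
w=S(252,311,.168)-S(208,343,.168);print("wing S",np.degrees(np.arctan2(w[1],w[0])))
# red mask pca
for cam in("scene","top"):
    im=cv2.imread(f"pics/{cam}0.png").astype(int);d=np.load(cam+"_d.npy")
    u0,v0=(301,267) if cam=="scene" else (314,149)
    P=[]
    for v in range(v0-14,v0+14):
        for u in range(u0-16,u0+16):
            b,g,r=im[v,u]
            if r>110 and g<70 and b<70: P.append(world(cam,u,v,d=d[v,u]))
    P=np.array(P);print(cam,len(P),P.mean(0),np.percentile(P[:,2],[5,50,95]))
    Q=P[P[:,2]>.158][:,:2]; 
    if len(Q)>5:
        m=Q.mean(0);U,s,V=np.linalg.svd(Q-m);print(m,np.degrees(np.arctan2(V[0,1],V[0,0])),s,len(Q))
print("cap",S(80,312,.119),"rack",T(306,272,.156))
print("stop top",T(175,180,.12),T(215,415,.12), "S", S(315,90,.13),S(478,190,.13))
```

```text
[[ 0.4108  0.2021  0.106 ]
 [ 0.6509  0.2663  0.106 ]
 [ 0.7478 -0.0901  0.106 ]
 [ 0.5067 -0.1548  0.106 ]]
s centre [0.579  0.0559 0.106 ] yaw(y axis) 105.12432830236965 0.3694225438056582 0.2486211863191153
[[ 0.4052  0.2013  0.106 ]
 [ 0.6455  0.2664  0.106 ]
 [ 0.7429 -0.091   0.106 ]
 [ 0.5026 -0.1559  0.106 ]]
t centre [0.5741 0.0552 0.106 ] yaw(y axis) 105.24728361360391 0.37037276119528734 0.24892240161529264
corners S [0.5821 0.0552 0.106 ]
knob S [ 0.6101 -0.0632  0.1535] [ 0.6106 -0.0628  0.168 ] T [ 0.6121 -0.064   0.1535] [ 0.6012 -0.0637  0.168 ]
bar S [ 0.5156 -0.032   0.1275] [0.6808 0.0141 0.1275] T [0.6656 0.0131 0.1325] [ 0.5067 -0.0291  0.1325]
wing T 78.68318264258399
wing S 91.73092693304528
scene 92 [ 0.6115 -0.0636  0.1633] [0.1382 0.167  0.1694]
[ 0.6101 -0.0637] -91.45016691690736 [0.1154 0.0378] 79
top 35 [ 0.5908 -0.0626  0.2131] [0.1521 0.1663 0.1742]
[ 0.5888 -0.0622] 175.34998417848897 [0.5626 0.0817] 33
cap [ 0.5187 -0.1307  0.119 ] rack [0.5601 0.094  0.156 ]
stop top [0.6311 0.193  0.12  ] [0.4649 0.15   0.12  ] S [0.4669 0.1518 0.13  ] [0.6248 0.1879 0.13  ]
```

```bash
cat > plan.py <<'E'
import sys
from h import *
def plan(tx,ty,tz,psi=None,maxs=.04,maxt=7):
    o=manip.get_obs();p=np.array(o["position"]);R=Rot.from_quat(o["ee_rot"]).as_matrix()
    y=np.degrees(np.arctan2(R[1,1],R[0,1]));tgt=np.array([tx,ty,tz])
    print("t",round(o["clock"],2),"p",p.round(4),"psi",round(y,1),"tilt",R[2,2].round(4),"f",np.round(o["ft_force"],1),"tq",np.round(o["torque"],2),"grip",round(o["grip_width"],3),"j",np.round(o["joint_pos"],2))
    d=0 if psi is None else (y-psi+180)%360-180
    n=int(max(np.ceil(np.abs(tgt-p).max()/maxs),np.ceil(np.linalg.norm(tgt-p)/.0415),np.ceil(abs(d)/maxt),1))
    step=(tgt-p)/n
    for k in range(n):
        a=np.radians(y-d*k/n);xt=np.array([-np.sin(a),np.cos(a)]);yt=np.array([np.cos(a),np.sin(a)])
        print([round(float(xt@step[:2]),4),round(float(yt@step[:2]),4),round(float(-step[2]),4),round(d/n,2)])
if __name__=="__main__": plan(*map(float,sys.argv[1:]))
E
python3 plan.py .6095 -.0636 .26 -3
```

```text
t 0.6 p [0.1532 0.606  0.2011] psi 75.8 tilt -1.0 f [-0.3  0.2  0. ] tq [ 0.02  0.01 -0.  ] grip 1.002 j [-1.35  0.33 -0.06  1.46  0.02  1.35 -0.09]
[-0.0303, -0.0269, -0.0029, np.float64(3.94)]
[-0.0321, -0.0247, -0.0029, np.float64(3.94)]
[-0.0337, -0.0224, -0.0029, np.float64(3.94)]
[-0.0352, -0.0201, -0.0029, np.float64(3.94)]
[-0.0365, -0.0176, -0.0029, np.float64(3.94)]
[-0.0376, -0.0151, -0.0029, np.float64(3.94)]
[-0.0386, -0.0124, -0.0029, np.float64(3.94)]
[-0.0393, -0.0098, -0.0029, np.float64(3.94)]
[-0.0399, -0.007, -0.0029, np.float64(3.94)]
[-0.0403, -0.0043, -0.0029, np.float64(3.94)]
[-0.0405, -0.0015, -0.0029, np.float64(3.94)]
[-0.0405, 0.0013, -0.0029, np.float64(3.94)]
[-0.0403, 0.0041, -0.0029, np.float64(3.94)]
[-0.0399, 0.0068, -0.0029, np.float64(3.94)]
[-0.0394, 0.0095, -0.0029, np.float64(3.94)]
[-0.0386, 0.0122, -0.0029, np.float64(3.94)]
[-0.0377, 0.0149, -0.0029, np.float64(3.94)]
[-0.0366, 0.0174, -0.0029, np.float64(3.94)]
[-0.0353, 0.0199, -0.0029, np.float64(3.94)]
[-0.0338, 0.0223, -0.0029, np.float64(3.94)]
```

Request:
apply_moves([
  [-0.03, -0.027, -0.004, 4, -1],
  [-0.032, -0.025, -0.004, 4, -1],
  [-0.034, -0.022, -0.004, 4, -1],
  [-0.035, -0.02, -0.004, 4, -1],
  [-0.036, -0.018, -0.004, 4, -1],
], squeeze=90)

```text
clock: 1.02
position: [0.2613, 0.4383, 0.2179]
ee_rot: [0.293, 0.956, -0.001, -0.002]
ft_force: [0.8, 0.4, 0.6]
grip_width: 0.997
```

Request:
apply_moves([
  [-0.038, -0.015, -0.003, 4, -1],
  [-0.038, -0.012, -0.003, 4, -1],
  [-0.039, -0.01, -0.003, 4, -1],
  [-0.04, -0.007, -0.003, 4, -1],
  [-0.04, -0.004, -0.003, 4, -1],
])

```text
clock: 1.43
position: [0.3753, 0.2644, 0.2341]
ee_rot: [0.462, 0.887, 0.0, -0.003]
ft_force: [0.8, 0.3, 0.4]
grip_width: 1.001
```

```bash
python3 plan.py .6095 -.0636 .26 -3
```

```text
t 1.43 p [0.3753 0.2644 0.2341] psi 35.0 tilt -1.0 f [0.8 0.3 0.4] tq [ 0.02 -0.05 -0.04] grip 1.001 j [-0.97 -0.07  0.25  1.84  0.01  1.37 -0.11]
[-0.0403, 0.0004, -0.0026, np.float64(3.8)]
[-0.0402, 0.0031, -0.0026, np.float64(3.8)]
[-0.0399, 0.0057, -0.0026, np.float64(3.8)]
[-0.0394, 0.0084, -0.0026, np.float64(3.8)]
[-0.0388, 0.0109, -0.0026, np.float64(3.8)]
[-0.038, 0.0135, -0.0026, np.float64(3.8)]
[-0.037, 0.016, -0.0026, np.float64(3.8)]
[-0.0359, 0.0184, -0.0026, np.float64(3.8)]
[-0.0346, 0.0207, -0.0026, np.float64(3.8)]
[-0.0331, 0.023, -0.0026, np.float64(3.8)]
```

Request:
apply_moves([
  [-0.04, 0.0, -0.003, 4, -1],
  [-0.04, 0.003, -0.003, 4, -1],
  [-0.04, 0.006, -0.003, 4, -1],
  [-0.039, 0.008, -0.003, 4, -1],
  [-0.039, 0.011, -0.003, 4, -1],
])

```text
clock: 1.85
position: [0.4913, 0.092, 0.2506]
ee_rot: [0.616, 0.788, 0.003, -0.002]
ft_force: [-0.1, 0.5, 0.2]
grip_width: 1.001
```

Request:
apply_moves([
  [-0.038, 0.014, -0.002, 4, -1],
  [-0.037, 0.016, -0.002, 4, -1],
  [-0.036, 0.019, -0.002, 4, -1],
  [-0.034, 0.021, -0.002, 3, -1],
  [-0.033, 0.023, -0.002, 3, -1],
])

```text
clock: 2.27
position: [0.6044, -0.0823, 0.2622]
ee_rot: [0.737, 0.676, 0.005, -0.001]
ft_force: [0.6, 0.3, 0.9]
grip_width: 1.001
```

```bash
python3 plan.py .6095 -.0636 .21 -3
python3 - <<'E'
from h import *
p,d=save("scene","s1")
c=cv2.resize(p[225:315,255:365,::-1],None,fx=6,fy=6,interpolation=cv2.INTER_CUBIC);cv2.imwrite("pics/c3.png",c)
E
```

```text
t 2.27 p [ 0.6044 -0.0823  0.2622] psi -4.9 tilt -0.9999 f [0.6 0.3 0.9] tq [-0.05 -0.03  0.  ] grip 1.001 j [-0.47  0.31  0.69  1.44 -0.21  1.46  0.13]
[0.0095, 0.0017, 0.0261, np.float64(-0.96)]
[0.0095, 0.0019, 0.0261, np.float64(-0.96)]
```

View pics/c3.png

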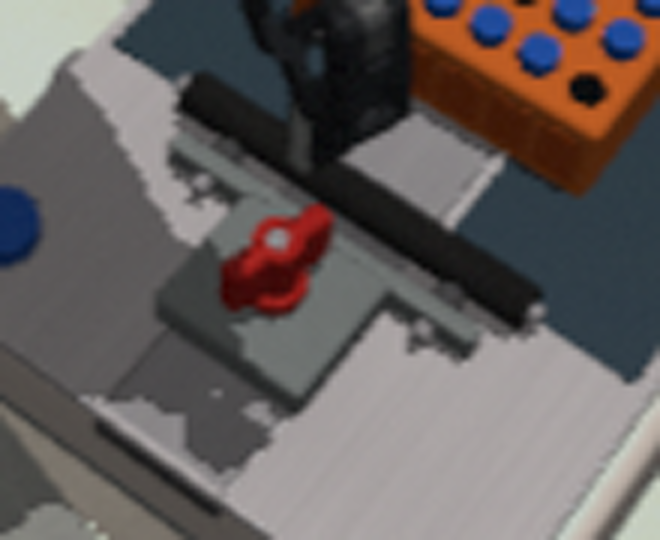

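Run:
```python
from h import *
f=lambda x,y,z:world("scene",255+x/6,225+y/6,z=z)
for a,b in(((318,213),(238,263)),((328,222),(232,272)),((305,212),(225,270))):
    w=f(*a,.1685)-f(*b,.1685);print(np.degrees(np.arctan2(w[1],w[0])),np.linalg.norm(w))
print(f(277,238,.1685))
```

```text
87.82557091729414 0.038222182987822435
83.14870267857899 0.0432661763948144
91.8327503464582 0.04029165378448673
[ 0.61128914 -0.06365923  0.1685    ]
```

Request:
apply_moves([
  [0.01, 0.002, 0.026, -1, -1],
  [0.009, 0.002, 0.026, -1, -1],
])

```text
clock: 2.48
position: [0.6154, -0.0804, 0.2126]
ee_rot: [0.733, 0.68, 0.004, 0.005]
ft_force: [0.5, 0.9, -2.2]
grip_width: 0.999
```

```bash
python3 plan.py .6095 -.0636 .14 -3
```

```text
t 2.48 p [ 0.6154 -0.0804  0.2126] psi -4.2 tilt -0.9999 f [ 0.5  0.9 -2.2] tq [ 0.03 -0.   -0.01] grip 0.999 j [-0.47  0.35  0.68  1.5  -0.22  1.35  0.15]
[0.0082, -0.0035, 0.0363, np.float64(-0.62)]
[0.0082, -0.0035, 0.0363, np.float64(-0.62)]
```

Request:
apply_moves([
  [0.016, -0.006, 0.01, -1, -1],
  [0, 0, 0, 0, -1],
  [0, 0, 0, 0, -1],
])

```text
clock: 2.73
position: [0.6089, -0.0632, 0.1963]
ee_rot: [0.727, 0.687, 0.001, 0.003]
ft_force: [-0.2, -1.0, -0.4]
grip_width: 1.005
```

```bash
python3 plan.py .6095 -.0636 .138 -2.5
```

```text
t 2.73 p [ 0.6089 -0.0632  0.1963] psi -3.2 tilt -1.0 f [-0.2 -1.  -0.4] tq [-0.02 -0.03  0.01] grip 1.005 j [-0.5   0.34  0.67  1.54 -0.21  1.33  0.14]
[-0.0002, 0.0003, 0.0292, np.float64(-0.35)]
[-0.0002, 0.0003, 0.0292, np.float64(-0.35)]
```

Request:
apply_moves([
  [0, 0.001, 0.025, 0, -1],
  [0, 0, 0.025, -0.5, -1],
  [0, 0, 0, 0, -1],
  [0, 0, 0, 0, -0.2],
  [0, 0, 0, 0, 0.4],
], squeeze=30)

```text
clock: 3.15
position: [0.6125, -0.0645, 0.1503]
ee_rot: [0.724, 0.69, 0.004, 0.005]
ft_force: [-0.3, -0.1, -0.5]
grip_width: 0.747
```

```bash
python3 plan.py .6095 -.0636 .138 -2.5
```

```text
t 3.15 p [ 0.6125 -0.0645  0.1503] psi -2.7 tilt -0.9999 f [-0.3 -0.1 -0.5] tq [ 0.02 -0.01  0.01] grip 0.747 j [-0.48  0.38  0.65  1.6  -0.24  1.23  0.17]
[0.0007, -0.0031, 0.0123, np.float64(-0.25)]
```

Request:
apply_moves([
  [0.001, -0.002, 0.012, 0, 0.4],
  [0, 0, 0, 0, 0.5],
  [0, 0, 0, 0, 0.7],
  [0, 0, 0, 0, 1],
  [0, 0, 0, 0, 1],
], squeeze=30)

```text
clock: 3.57
position: [0.6129, -0.0641, 0.1422]
ee_rot: [0.724, 0.69, 0.006, 0.007]
ft_force: [-0.6, -0.0, 1.1]
grip_width: 0.004
```

```bash
python3 plan.py .6095 -.0636 .138 -2.5
```

```text
t 3.57 p [ 0.6129 -0.0641  0.1422] psi -2.8 tilt -0.9998 f [-0.6 -0.   1.1] tq [0.04 0.   0.02] grip 0.004 j [-0.48  0.38  0.65  1.61 -0.24  1.21  0.17]
[0.0003, -0.0034, 0.0042, np.float64(-0.31)]
```

Run:
```python
from h import *
p,d=save("scene","s2");q,e=save("top","t2")
c=cv2.resize(p[205:315,245:365,::-1],(640,587),interpolation=cv2.INTER_CUBIC)
cv2.imwrite("pics/c4.png",c)
print(nets.place_of("scene","knob_grip"),nets.place_of("top","knob_grip"))
i=camera_info("scene")
o=manip.get_obs()
for n in("scene","top"):
    i=camera_info(n);R=Rot.from_quat(i["rotation"]).as_matrix();v=np.array(i["camera_matrix"])@(R.T@(o["position"]-i["xyz"]));print(n,v[:2]/v[2],v[2])
```

```text
[{'xy': [300.6, 270.0], 'conf': 0.54}] []
scene [300.88280949 270.79865527] 0.9404742832471139
top [313.52754149 149.22235532] 1.7994585218085954
```

View pics/c4.png

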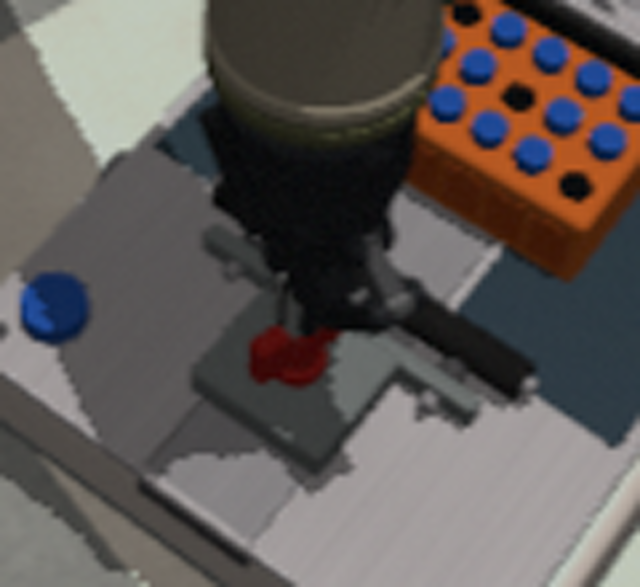

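Run:
```python
from h import *
p,d=camera("scene")
np.set_printoptions(precision=3,suppress=True)
P={}
for v in range(255,276,2):
    print(v,[ (u,world("scene",u,v,d=d[v,u]).round(3).tolist(),'R' if p[v,u,0]>90 and p[v,u,1]<50 else '') for u in range(296,316,3)])
```

```text
255 [(296, [0.604, -0.076, 0.214], ''), (299, [0.619, -0.081, 0.24], ''), (302, [0.627, -0.08, 0.249], ''), (305, [0.626, -0.07, 0.238], ''), (308, [0.625, -0.059, 0.225], ''), (311, [0.59, -0.013, 0.131], ''), (314, [0.653, -0.07, 0.274], '')]
257 [(296, [0.599, -0.07, 0.193], ''), (299, [0.615, -0.076, 0.22], ''), (302, [0.627, -0.078, 0.239], ''), (305, [0.624, -0.067, 0.223], ''), (308, [0.63, -0.063, 0.228], ''), (311, [0.634, -0.059, 0.229], ''), (314, [0.652, -0.069, 0.264], '')]
259 [(296, [0.599, -0.069, 0.183], ''), (299, [0.617, -0.077, 0.216], ''), (302, [0.625, -0.076, 0.226], ''), (305, [0.629, -0.071, 0.225], ''), (308, [0.634, -0.067, 0.228], ''), (311, [0.638, -0.062, 0.228], ''), (314, [0.653, -0.069, 0.258], '')]
261 [(296, [0.579, -0.051, 0.126], ''), (299, [0.615, -0.075, 0.203], ''), (302, [0.624, -0.075, 0.215], ''), (305, [0.634, -0.075, 0.229], ''), (308, [0.643, -0.076, 0.243], ''), (311, [0.654, -0.078, 0.259], ''), (314, [0.658, -0.073, 0.26], '')]
263 [(296, [0.605, -0.074, 0.179], ''), (299, [0.615, -0.074, 0.192], ''), (302, [0.62, -0.07, 0.196], ''), (
[... 934 characters left out ...]
0.617, -0.074, 0.158], ''), (302, [0.619, -0.067, 0.154], ''), (305, [0.618, -0.056, 0.14], ''), (308, [0.618, -0.045, 0.128], ''), (311, [0.622, -0.039, 0.127], ''), (314, [0.626, -0.034, 0.128], '')]
273 [(296, [0.615, -0.081, 0.155], ''), (299, [0.615, -0.072, 0.144], ''), (302, [0.62, -0.066, 0.144], ''), (305, [0.622, -0.059, 0.139], ''), (308, [0.621, -0.048, 0.126], ''), (311, [0.625, -0.042, 0.125], ''), (314, [0.631, -0.038, 0.128], '')]
275 [(296, [0.616, -0.081, 0.146], ''), (299, [0.618, -0.074, 0.141], ''), (302, [0.621, -0.067, 0.136], ''), (305, [0.623, -0.059, 0.131], ''), (308, [0.626, -0.052, 0.128], ''), (311, [0.629, -0.045, 0.125], ''), (314, [0.634, -0.041, 0.127], '')]
```

Request:
apply_moves([
  [0, 0, 0, 0, 1],
  [0, 0, 0, -3, 1],
  [0, 0, 0, -3, 1],
], squeeze=90)

```text
clock: 4.07
position: [0.6127, -0.0639, 0.1417]
ee_rot: [0.687, 0.727, 0.005, 0.007]
ft_force: [-0.4, -0.3, -0.0]
grip_width: -0.001
```

```bash
python3 plan.py .6095 -.0636 .138 -2.5
```

```text
t 4.07 p [ 0.6127 -0.0639  0.1417] psi 3.3 tilt -0.9998 f [-0.4 -0.3 -0. ] tq [ 0.01 -0.01  0.01] grip -0.001 j [-0.47  0.38  0.63  1.61 -0.24  1.21  0.27]
[0.0005, -0.0032, 0.0037, np.float64(5.78)]
```

Run:
```python
from h import *
p,d=camera("scene")
c=cv2.resize(p[245:290,275:335,::-1],None,fx=10,fy=10,interpolation=cv2.INTER_NEAREST);cv2.imwrite("pics/c5.png",c)
hsv=cv2.cvtColor(p,cv2.COLOR_RGB2HSV)
for v in range(259,276):
    print(v,[(u,p[v,u].tolist(),world("scene",u,v,d=d[v,u]).round(3).tolist()) for u in range(298,308,2)])
```

```text
259 [(298, [23, 24, 24], [0.61, -0.074, 0.203]), (300, [12, 13, 15], [0.619, -0.077, 0.219]), (302, [6, 9, 11], [0.623, -0.074, 0.221]), (304, [12, 13, 14], [0.626, -0.071, 0.223]), (306, [13, 14, 14], [0.631, -0.07, 0.227])]
260 [(298, [28, 28, 28], [0.611, -0.074, 0.2]), (300, [25, 27, 27], [0.619, -0.076, 0.213]), (302, [10, 12, 13], [0.625, -0.076, 0.221]), (304, [9, 7, 9], [0.624, -0.069, 0.214]), (306, [13, 14, 16], [0.631, -0.069, 0.223])]
261 [(298, [30, 30, 29], [0.611, -0.075, 0.197]), (300, [44, 44, 44], [0.617, -0.073, 0.203]), (302, [12, 13, 13], [0.625, -0.075, 0.216]), (304, [6, 10, 13], [0.625, -0.07, 0.211]), (306, [13, 13, 14], [0.636, -0.074, 0.23])]
262 [(298, [30, 31, 30], [0.611, -0.074, 0.192]), (300, [54, 54, 52], [0.618, -0.074, 0.201]), (302, [9, 11, 12], [0.62, -0.07, 0.2]), (304, [11, 12, 14], [0.625, -0.069, 0.205]), (306, [6, 7, 6], [0.636, -0.074, 0.226])]
263 [(298, [33, 33, 33], [0.611, -0.074, 0.187]), (300, [54, 54, 53], [0.617, -0.073, 0.194]), (302, [9, 9, 12], [0.62, -0.07, 0.194]), (304, [12, 12, 14], [0.624, -0.068, 0.198]), (306, [13, 15, 16],
[... 2021 characters left out ...]
21, -0.055, 0.138])]
273 [(298, [56, 7, 8], [0.616, -0.075, 0.148]), (300, [59, 7, 7], [0.615, -0.069, 0.14]), (302, [57, 10, 10], [0.62, -0.067, 0.145]), (304, [79, 11, 12], [0.622, -0.062, 0.142]), (306, [61, 42, 41], [0.622, -0.056, 0.136])]
274 [(298, [71, 12, 9], [0.615, -0.075, 0.142]), (300, [71, 14, 11], [0.619, -0.071, 0.143]), (302, [74, 13, 9], [0.619, -0.066, 0.138]), (304, [77, 14, 13], [0.623, -0.062, 0.139]), (306, [58, 52, 51], [0.622, -0.055, 0.129])]
275 [(298, [72, 9, 8], [0.615, -0.074, 0.136]), (300, [82, 15, 15], [0.619, -0.072, 0.139]), (302, [80, 15, 14], [0.621, -0.067, 0.138]), (304, [60, 20, 19], [0.623, -0.062, 0.134]), (306, [56, 58, 57], [0.623, -0.056, 0.127])]
```

View pics/c5.png

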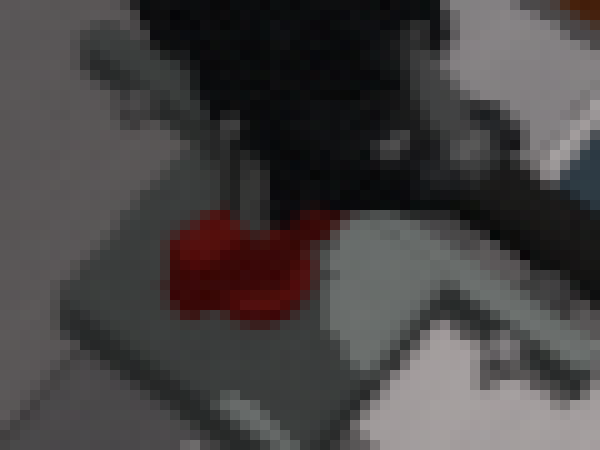

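Request:
apply_moves([
  [0, 0, -0.04, 3, 1],
  [0, 0, 0, 3, 1],
  [0, 0, 0, 0, 1],
])

```text
clock: 4.37
position: [0.6109, -0.0637, 0.1818]
ee_rot: [0.724, 0.689, 0.005, 0.006]
ft_force: [-0.2, -0.3, -0.5]
grip_width: -0.001
```

Run:
```python
from h import *
p,d=save("scene","s3")
o=manip.get_obs();print(o["position"],o["grip_width"])
cv2.imwrite("pics/c6.png",cv2.resize(p[190:310,230:390,::-1],None,fx=5,fy=5,interpolation=cv2.INTER_CUBIC))
for v in range(240,280,2):
    print(v,[(u,world("scene",u,v,d=d[v,u]).round(3).tolist(),p[v,u].sum()) for u in range(296,308,2) if p[v,u].max()<45 or abs(int(p[v,u,0])-int(p[v,u,1]))<6])
```

```text
[ 0.61177085 -0.06407665  0.18300848] -0.00475705150848906
240 [(296, [0.605, -0.079, 0.279], np.uint64(32)), (298, [0.605, -0.074, 0.274], np.uint64(41)), (300, [0.618, -0.08, 0.295], np.uint64(35)), (302, [0.626, -0.083, 0.309], np.uint64(40)), (304, [0.626, -0.077, 0.304], np.uint64(32)), (306, [0.63, -0.076, 0.307], np.uint64(34))]
242 [(296, [0.6, -0.074, 0.261], np.uint64(25)), (298, [0.612, -0.08, 0.281], np.uint64(42)), (300, [0.619, -0.08, 0.289], np.uint64(32)), (302, [0.624, -0.08, 0.296], np.uint64(45)), (304, [0.625, -0.076, 0.294], np.uint64(37)), (306, [0.631, -0.075, 0.3], np.uint64(42))]
244 [(296, [0.603, -0.076, 0.258], np.uint64(38)), (298, [0.607, -0.074, 0.262], np.uint64(41)), (300, [0.62, -0.081, 0.284], np.uint64(43)), (302, [0.625, -0.08, 0.29], np.uint64(34)), (304, [0.623, -0.073, 0.28], np.uint64(47)), (306, [0.626, -0.07, 0.281], np.uint64(34))]
246 [(296, [0.546, -0.025, 0.129], np.uint64(90)), (298, [0.604, -0.071, 0.247], np.uint64(111)), (300, [0.614, -0.075, 0.264], np.uint64(31)), (302, [0.625, -0.08, 0.281], np.uint64(32)), (304, [0.625, -0.074, 0
[... 1864 characters left out ...]
.582, -0.041, 0.126], np.uint64(265)), (302, [0.585, -0.037, 0.126], np.uint64(318)), (304, [0.587, -0.033, 0.124], np.uint64(295))]
262 [(296, [0.581, -0.053, 0.127], np.uint64(185))]
264 [(300, [0.608, -0.064, 0.167], np.uint64(227))]
266 []
268 []
270 []
272 []
274 [(306, [0.621, -0.054, 0.126], np.uint64(283))]
276 [(296, [0.611, -0.077, 0.128], np.uint64(165)), (306, [0.624, -0.057, 0.125], np.uint64(325))]
278 [(296, [0.614, -0.079, 0.125], np.uint64(177)), (298, [0.617, -0.075, 0.126], np.uint64(175)), (300, [0.62, -0.071, 0.125], np.uint64(180)), (302, [0.624, -0.069, 0.128], np.uint64(182)), (304, [0.625, -0.064, 0.125], np.uint64(195)), (306, [0.628, -0.06, 0.125], np.uint64(324))]
```

View pics/c6.png

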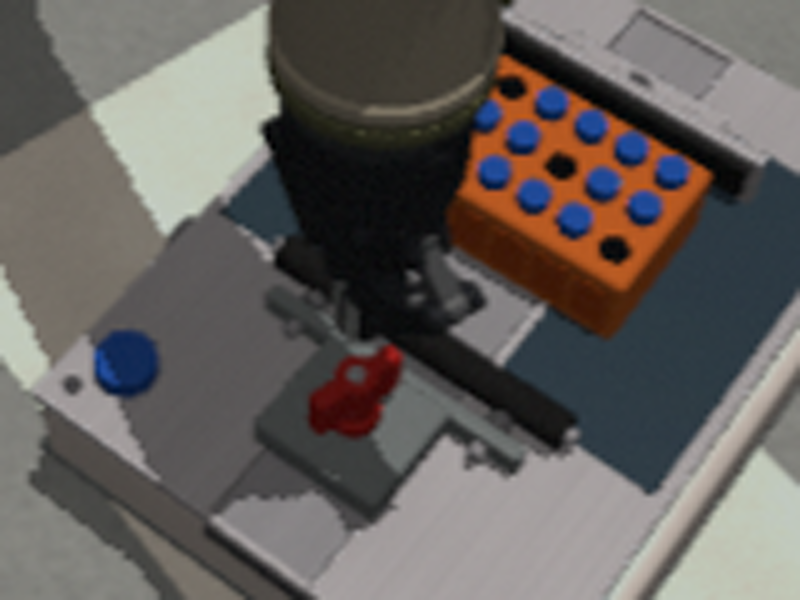

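Request:
apply_moves([
  [0, 0, 0, 0, -1],
  [0, 0, 0, 0, -1],
  [0, 0, 0, 0, -1],
  [0, 0, 0, 0, -1],
  [0, 0.001, 0.02, 0, -1],
], squeeze=30)

```text
clock: 4.83
position: [0.6144, -0.0645, 0.1646]
ee_rot: [0.722, 0.691, 0.007, 0.008]
ft_force: [1.4, -0.2, -0.4]
grip_width: 0.709
```

Request:
apply_moves([
  [0, 0, 0.02, 0, -1],
  [0, 0, 0.015, 0, -1],
  [0, 0, 0.005, 0, -1],
  [0, 0, 0, 0, -1],
  [0, 0, 0, 0, -1],
])

```text
clock: 5.25
position: [0.613, -0.0643, 0.119]
ee_rot: [0.722, 0.692, 0.005, 0.006]
ft_force: [0.9, 0.2, 0.4]
grip_width: 1.004
```

```bash
python3 plan.py .6100 -.0636 .111 -2.5
```

```text
t 5.25 p [ 0.613  -0.0643  0.119 ] psi -2.4 tilt -0.9999 f [0.9 0.2 0.4] tq [-0.01  0.01  0.06] grip 1.004 j [-0.47  0.41  0.64  1.63 -0.26  1.17  0.18]
[0.0006, -0.0031, 0.008, np.float64(0.07)]
```

Request:
apply_moves([
  [0, -0.003, 0.008, 0, -1],
  [0, 0, 0, 0, 0],
  [0, 0, 0, 0, 1],
  [0, 0, 0, 0, 1],
  [0, 0, 0, 0, 1],
], squeeze=30)

```text
clock: 5.67
position: [0.6113, -0.0644, 0.113]
ee_rot: [0.722, 0.692, 0.006, 0.007]
ft_force: [-0.0, 0.5, -0.3]
grip_width: 0.453
```

Request:
apply_moves([
  [0, 0, 0, 0, 1],
  [0, 0, 0, 0, 1],
  [0, 0, 0, 0, 1],
], squeeze=30)

```text
clock: 5.92
position: [0.6114, -0.0643, 0.1138]
ee_rot: [0.722, 0.692, 0.006, 0.007]
ft_force: [-1.1, -0.5, -0.1]
grip_width: 0.13
```

```bash
python3 plan.py .6100 -.0636 .111 -2.5
```

```text
t 5.92 p [ 0.6114 -0.0643  0.1138] psi -2.4 tilt -0.9998 f [-1.1 -0.5 -0.1] tq [0.03 0.56 0.3 ] grip 0.13 j [-0.47  0.4   0.64  1.65 -0.26  1.16  0.19]
[0.0007, -0.0015, 0.0028, np.float64(0.11)]
```

Request:
apply_moves([
  [0, 0, 0, 0, 1],
  [0, 0, 0, 0, 1],
  [0, 0, 0, -4, 1],
  [0, 0, 0, -4, 1],
  [0, 0, 0, -4, 1],
], squeeze=100)

```text
clock: 6.33
position: [0.6115, -0.0638, 0.1138]
ee_rot: [0.644, 0.765, 0.006, 0.007]
ft_force: [0.3, 0.4, 0.2]
grip_width: 0.119
```

```bash
python3 plan.py .6100 -.0636 .111 -2.5
```

```text
t 6.33 p [ 0.6115 -0.0638  0.1138] psi 9.8 tilt -0.9998 f [0.3 0.4 0.2] tq [ 0.2   0.43 -0.24] grip 0.119 j [-0.44  0.4   0.6   1.65 -0.24  1.15  0.38]
[0.0002, -0.0007, 0.0014, np.float64(6.16)]
[0.0001, -0.0007, 0.0014, np.float64(6.16)]
```

Request:
apply_moves([
  [0, 0, 0, -6.5, 1],
  [0, 0, 0, -6.5, 1],
  [0, 0, 0, -6.5, 1],
  [0, 0, 0, -6.5, 1],
  [0, 0, 0, -6.5, 1],
])

```text
clock: 6.75
position: [0.612, -0.0632, 0.1137]
ee_rot: [0.393, 0.919, 0.004, 0.009]
ft_force: [1.1, 0.4, -0.2]
grip_width: 0.117
```

```bash
python3 plan.py .6100 -.0636 .111 -2.5|head -1
```

```text
t 6.75 p [ 0.612  -0.0632  0.1137] psi 43.7 tilt -0.9998 f [ 1.1  0.4 -0.2] tq [ 0.2   0.41 -0.09] grip 0.117 j [-0.36  0.38  0.49  1.64 -0.19  1.15  0.94]
```

Request:
apply_moves([
  [0, 0, 0, 0, 1],
  [0, 0, 0, 0, 1],
  [0.007, 0.004, 0, 0, 1],
  [0.009, 0.005, 0, 0, 1],
  [0.009, 0.005, 0, 0, 1],
])

```text
clock: 7.17
position: [0.6054, -0.0386, 0.1137]
ee_rot: [0.399, 0.917, 0.003, 0.01]
ft_force: [0.3, -2.1, 1.2]
grip_width: 0.116
```

```bash
cat > st.py <<'E'
from h import *
o=manip.get_obs();p=np.array(o["position"]);R=Rot.from_quat(o["ee_rot"]).as_matrix()
psi=np.degrees(np.arctan2(R[1,1],R[0,1]));u=np.array([-.262,.965]);x=np.array([.965,.262]);f=np.array(o["ft_force"])
q=p[:2]-[.612,-.0632]
print("t",round(o["clock"],2),"z",p[2].round(4),"psi",psi.round(1),"travel",(u@q).round(4),"lat",(x@q).round(4),"fu",(u@f[:2]).round(1),"fx",(x@f[:2]).round(1),"fz",f[2].round(1),"tz",o["torque"].round(2),"g",round(o["grip_width"],3))
a=np.radians(105.2-psi-90);print("unit slot step in tool xy",np.cos(a).round(3),-np.sin(a).round(3) if 0 else np.cos(np.radians(105.2-psi)).round(3))
E
python3 st.py
```

```text
t 7.17 z 0.1137 psi 42.9 travel 0.0254 lat 0.0001 fu -2.1 fx -0.3 fz 1.2 tz [-0.25  0.62  0.07] g 0.116
unit slot step in tool xy 0.885 0.465
```

Request:
apply_moves([
  [0.007, 0.0037, 0, 0, 1],
  [0.007, 0.0037, 0, 0, 1],
  [0.005, 0.0026, 0, 0, 1],
  [0.004, 0.0021, 0, 0, 1],
  [0.004, 0.0021, 0, 0, 1],
])

```text
clock: 7.58
position: [0.5961, -0.0046, 0.1137]
ee_rot: [0.401, 0.916, 0.003, 0.01]
ft_force: [2.6, -5.2, -0.6]
grip_width: 0.117
```

```bash
python3 st.py
```

```text
t 7.58 z 0.1137 psi 42.8 travel 0.0607 lat 0.0001 fu -5.7 fx 1.2 fz -0.6 tz [-0.64  0.23  0.06] g 0.117
unit slot step in tool xy 0.886 0.463
```

Request:
apply_moves([
  [0.002, 0.001, 0, 0, 1],
  [0.002, 0.001, 0, 0, 1],
])

```text
clock: 7.75
position: [0.5949, 0.0001, 0.1137]
ee_rot: [0.401, 0.916, 0.003, 0.011]
ft_force: [3.0, -4.5, -0.0]
grip_width: 0.118
```

```bash
python3 st.py
```

```text
t 7.75 z 0.1137 psi 42.8 travel 0.0656 lat 0.0 fu -5.1 fx 1.7 fz -0.0 tz [-0.56  0.11  0.06] g 0.118
unit slot step in tool xy 0.886 0.463
```

Request:
apply_moves([
  [0.0018, 0.0009, 0, 0, 1],
  [0.0018, 0.0009, 0, 0, 1],
])

```text
clock: 7.92
position: [0.5939, 0.0036, 0.1137]
ee_rot: [0.401, 0.916, 0.002, 0.011]
ft_force: [1.8, -4.2, -0.4]
grip_width: 0.123
```

```bash
python3 st.py
```

```text
t 7.92 z 0.1137 psi 42.7 travel 0.0692 lat 0.0001 fu -4.5 fx 0.7 fz -0.4 tz [-0.58  0.12 -0.01] g 0.123
unit slot step in tool xy 0.887 0.462
```

Request:
apply_moves([
  [0.0018, 0.0009, 0, 0, 1],
  [0.0018, 0.0009, 0, 0, 1],
])

```text
clock: 8.08
position: [0.593, 0.0071, 0.1137]
ee_rot: [0.401, 0.916, 0.002, 0.011]
ft_force: [2.3, -3.7, -0.2]
grip_width: 0.117
```

```bash
python3 st.py
```

```text
t 8.08 z 0.1137 psi 42.7 travel 0.0729 lat 0.0001 fu -4.2 fx 1.2 fz -0.2 tz [-0.51  0.14  0.01] g 0.117
unit slot step in tool xy 0.887 0.461
```

Request:
apply_moves([
  [0.0018, 0.0009, 0, 0, 1],
  [0.0018, 0.0009, 0, 0, 1],
])

```text
clock: 8.25
position: [0.5921, 0.0101, 0.1138]
ee_rot: [0.402, 0.916, 0.002, 0.012]
ft_force: [6.7, -10.7, -1.5]
grip_width: 0.116
```

```bash
python3 st.py
```

```text
t 8.25 z 0.1138 psi 42.6 travel 0.076 lat 0.0001 fu -12.1 fx 3.7 fz -1.5 tz [-1.79 -0.53  0.03] g 0.116
unit slot step in tool xy 0.888 0.46
```

Request:
apply_moves([
  [0.0006, 0.0003, 0, 0, 1],
  [0, 0, 0, 0, 1],
])

```text
clock: 8.42
position: [0.5923, 0.0095, 0.1137]
ee_rot: [0.403, 0.915, 0.001, 0.013]
ft_force: [2.8, -3.7, -1.3]
grip_width: 0.119
```

```bash
python3 st.py
```

```text
t 8.42 z 0.1137 psi 42.5 travel 0.0753 lat 0.0001 fu -4.3 fx 1.7 fz -1.3 tz [-0.38  0.11  0.02] g 0.119
unit slot step in tool xy 0.888 0.459
```

Request:
apply_moves([
  [0.0012, 0.0006, 0, 0, 1],
  [0.0012, 0.0006, 0, 0, 1],
  [0.0012, 0.0006, 0, 0, 1],
])

```text
clock: 8.67
position: [0.5923, 0.0097, 0.1138]
ee_rot: [0.404, 0.915, 0.0, 0.015]
ft_force: [5.4, -7.4, -2.4]
grip_width: 0.119
```

```bash
python3 st.py
```

```text
t 8.67 z 0.1138 psi 42.3 travel 0.0755 lat 0.0001 fu -8.6 fx 3.2 fz -2.4 tz [-1.13 -0.32 -0.02] g 0.119
unit slot step in tool xy 0.89 0.456
```

Request:
apply_moves([
  [0.0018, 0.0009, 0, 0, 1],
  [0.0019, 0.001, 0, 0, 1],
  [0.0019, 0.001, 0, 0, 1],
])

```text
clock: 8.92
position: [0.5924, 0.0099, 0.1138]
ee_rot: [0.407, 0.913, -0.002, 0.018]
ft_force: [5.9, -10.5, -2.1]
grip_width: 0.121
```

```bash
python3 st.py
```

```text
t 8.92 z 0.1138 psi 42.0 travel 0.0757 lat 0.0002 fu -11.7 fx 2.9 fz -2.1 tz [-1.69 -0.57  0.04] g 0.121
unit slot step in tool xy 0.893 0.451
```

Request:
apply_moves([
  [0.0022, 0.0011, 0, 0, 1],
  [0.0022, 0.0011, 0, 7, 1],
  [0.0023, 0.0009, 0, 7, 1],
  [0.0024, 0.0006, 0, 7, 1],
])

```text
clock: 9.25
position: [0.592, 0.0092, 0.1138]
ee_rot: [0.572, 0.82, -0.002, 0.023]
ft_force: [6.4, -12.2, -1.3]
grip_width: 0.119
```

```bash
python3 st.py
```

```text
t 9.25 z 0.1138 psi 20.2 travel 0.0751 lat -0.0003 fu -13.4 fx 3.0 fz -1.3 tz [-1.75 -0.25  0.06] g 0.119
unit slot step in tool xy 0.996 0.088
```

Request:
apply_moves([
  [0.0026, 0.0002, 0, 7, 1],
  [0.0027, 0, 0, 7, 1],
  [0.0026, -0.0003, 0, 7, 1],
], squeeze=110)

```text
clock: 9.5
position: [0.5917, 0.0082, 0.1141]
ee_rot: [0.715, 0.699, 0.001, 0.028]
ft_force: [7.9, -13.4, -1.6]
grip_width: 0.117
```

```bash
python3 st.py
```

```text
t 9.5 z 0.1141 psi -1.2 travel 0.0742 lat -0.0009 fu -15.0 fx 4.1 fz -1.6 tz [-2.1  -0.06  0.79] g 0.117
unit slot step in tool xy 0.959 -0.283
```

Request:
apply_moves([
  [0.0015, -0.0004, 0, 6, 1],
  [0.001, -0.0003, 0, 4, 1],
  [0, 0, 0, 0, 1],
  [0, 0, 0, 0, 1],
])

```text
clock: 9.83
position: [0.5919, 0.0069, 0.1143]
ee_rot: [0.778, 0.627, 0.002, 0.03]
ft_force: [5.0, -4.3, 0.1]
grip_width: 0.114
```

```bash
python3 st.py
```

```text
t 9.83 z 0.1143 psi -12.2 travel 0.0729 lat -0.0011 fu -5.5 fx 3.7 fz 0.1 tz [0.08 0.7  0.62] g 0.114
unit slot step in tool xy 0.888 -0.46
```

Request:
apply_moves([
  [0, 0, 0, 0, 0],
  [0, 0, 0, 0, -0.2],
  [0, 0, 0, 0, -0.3],
  [0, 0, 0, 0, -0.3],
  [0, 0, -0.02, 0, -0.3],
], squeeze=30)

```text
clock: 10.25
position: [0.5883, 0.0114, 0.1307]
ee_rot: [0.777, 0.629, 0.0, 0.027]
ft_force: [0.7, 1.4, -0.5]
grip_width: 0.654
```

```bash
python3 st.py
```

```text
t 10.25 z 0.1307 psi -12.0 travel 0.0782 lat -0.0033 fu 1.2 fx 1.1 fz -0.5 tz [0.03 0.03 0.02] g 0.654
unit slot step in tool xy 0.889 -0.458
```

Lift clear and back off to see the clamp.

Request:
apply_moves([
  [0, 0, -0.04, 0, -0.3],
  [0, 0, -0.04, 0, -0.3],
  [-0.02, 0, -0.03, 0, -0.3],
  [-0.035, 0.015, 0, 0, -0.3],
  [-0.035, 0.015, 0, 0, -0.3],
])

```text
clock: 10.67
position: [0.5948, -0.0672, 0.2512]
ee_rot: [0.771, 0.636, 0.002, 0.025]
ft_force: [0.6, 0.5, -1.3]
grip_width: 0.652
```

Request:
apply_moves([
  [-0.035, 0.015, 0, 0, -0.3],
  [-0.035, 0.015, 0, 0, -0.3],
  [0, 0, 0, 0, -0.3],
])

```text
clock: 10.92
position: [0.6116, -0.1503, 0.2574]
ee_rot: [0.772, 0.635, 0.004, 0.027]
ft_force: [-0.2, -1.5, -0.0]
grip_width: 0.65
```

```bash
python3 st.py
python3 - <<'E'
from h import *
p,d=save("scene","s4");q,e=save("top","t4")
a=cv2.resize(p[165:305,240:420,::-1],None,fx=4.4,fy=4.4,interpolation=cv2.INTER_CUBIC)[:600]
cv2.imwrite("pics/c7.png",a)
for c in("scene","top"):
    print(c,[(th,[(np.round(x["xy"],1).tolist(),round(x["conf"],2)) for x in nets.place_of(c,th)]) for th in("knob_grip","cap","rack")])
E
```

```text
t 10.92 z 0.2574 psi -11.1 travel -0.084 lat -0.0232 fu -1.4 fx -0.5 fz -0.0 tz [-0.04  0.07 -0.02] g 0.65
unit slot step in tool xy 0.896 -0.444
scene [('knob_grip', [([318.5, 245.5], 0.55)]), ('cap', [([248.6, 267.2], 0.68), ([154.3, 363.1], 0.35)]), ('rack', [([147.7, 235.4], 0.96), ([305.6, 145.2], 0.92), ([338.3, 227.0], 0.91), ([231.4, 348.4], 0.87)])]
top [('knob_grip', [([290.7, 154.7], 0.45)]), ('cap', []), ('rack', [([371.7, 163.1], 0.96), ([258.0, 162.7], 0.94), ([197.3, 269.7], 0.8), ([369.4, 281.4], 0.8)])]
```

View pics/c7.png

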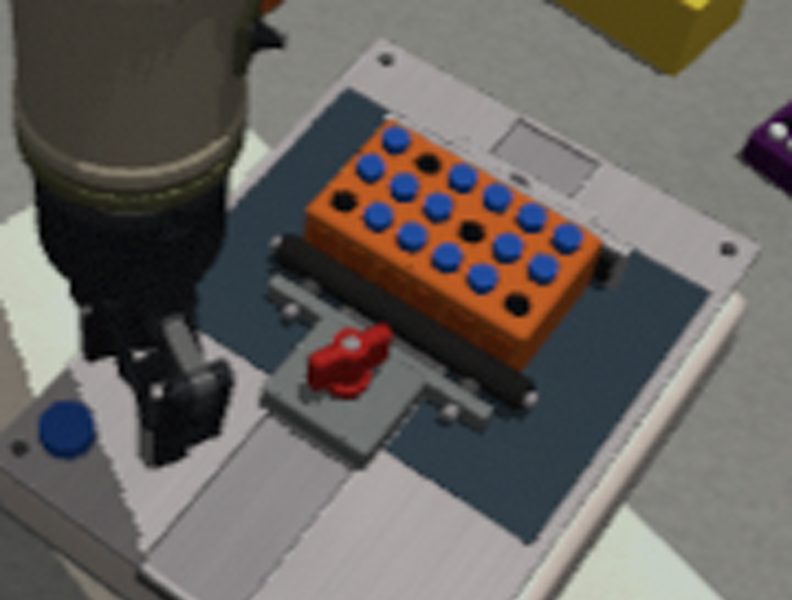

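Run:
```python
from h import *
i=camera_info("scene");K=np.array(i["camera_matrix"]);R=Rot.from_quat(i["rotation"]).as_matrix();t=np.array(i["xyz"])
u=np.array([-.262,.965]);x=np.array([.965,.262])
def warp(im,c,z,xs,ys):
    X,Y=np.meshgrid(xs,ys);P=np.stack([c[0]+X*x[0]+Y*u[0],c[1]+X*x[1]+Y*u[1],np.full_like(X,z)],-1)
    q=(P-t)@R@K.T;return cv2.remap(im,(q[...,0]/q[...,2]).astype(np.float32),(q[...,1]/q[...,2]).astype(np.float32),cv2.INTER_CUBIC)
ys=np.arange(.02,.085,.0005);out=[]
for n,s in(("scene0",0),("s4",.0745)):
    g=cv2.imread(f"pics/{n}.png",0);c=np.array([.6105,-.0636])+u*s
    w=warp(g,c,.125,np.arange(-.085,.0851,.0005),ys);out.append(cv2.resize(w,None,fx=2,fy=2));
    for a,b in((20,85),(255,320)):
        print(n,a,w[:,a:b].mean(1).round().astype(int)[::3].tolist())
cv2.imwrite("pics/c8.png",np.vstack(out))
```

```text
scene0 20 [102, 94, 84, 73, 65, 61, 72, 92, 105, 107, 105, 101, 89, 75, 69, 69, 64, 47, 24, 12, 13, 16, 18, 20, 21, 22, 23, 23, 23, 23, 24, 28, 38, 48, 52, 52, 52, 52, 51, 51, 52, 52, 51, 51]
scene0 255 [95, 81, 70, 59, 53, 51, 65, 89, 104, 105, 103, 101, 91, 76, 71, 72, 67, 50, 27, 15, 14, 16, 19, 21, 22, 23, 23, 23, 23, 22, 21, 26, 37, 48, 53, 53, 53, 53, 53, 53, 53, 53, 52, 52]
s4 20 [51, 55, 61, 64, 60, 55, 61, 81, 103, 113, 114, 111, 99, 74, 49, 40, 37, 31, 23, 17, 14, 16, 19, 21, 23, 24, 25, 26, 27, 26, 26, 27, 28, 31, 34, 35, 35, 35, 35, 36, 40, 44, 46, 46]
s4 255 [53, 55, 60, 62, 59, 55, 60, 81, 102, 112, 112, 108, 98, 73, 48, 39, 37, 31, 23, 16, 16, 18, 21, 22, 24, 25, 25, 26, 26, 25, 24, 25, 28, 33, 37, 39, 39, 38, 38, 40, 43, 45, 45, 46]
```

View pics/c8.png

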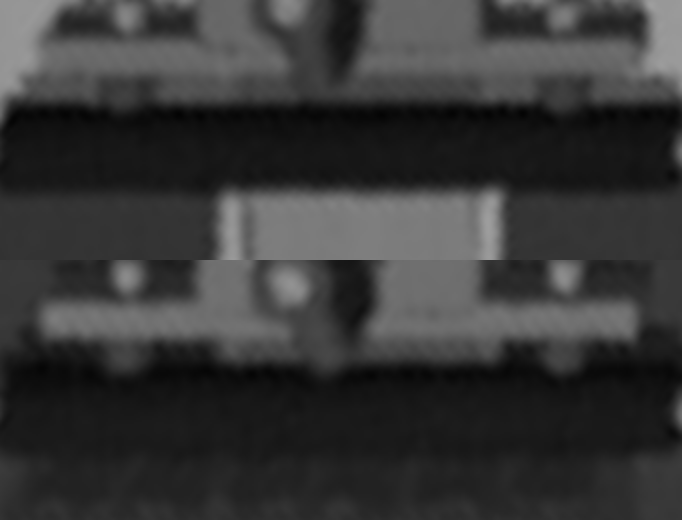

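```bash
cat > comp.py <<'E'
from h import *
i=camera_info("scene");K=np.array(i["camera_matrix"]);R=Rot.from_quat(i["rotation"]).as_matrix();t=np.array(i["xyz"])
u=np.array([-.262,.965]);x=np.array([.965,.262])
def warp(im,s,z,xs,ys):
    c=np.array([.6105,-.0636])+u*s
    X,Y=np.meshgrid(xs,ys);P=np.stack([c[0]+X*x[0]+Y*u[0],c[1]+X*x[1]+Y*u[1],np.full_like(X,z)],-1)
    q=(P-t)@R@K.T;return cv2.remap(im,(q[...,0]/q[...,2]).astype(np.float32),(q[...,1]/q[...,2]).astype(np.float32),cv2.INTER_CUBIC)
S=.00025
def edge(p,ys,lo,hi,sgn):
    g=sgn*np.gradient(cv2.GaussianBlur(p.reshape(-1,1),(1,9),0).ravel());m=(ys>lo)&(ys<hi);w=np.clip(g[m],0,None);w[w<w.max()*.3]=0
    return (w*ys[m]).sum()/w.sum()*1e3
def ana(g,s,name):
    ys=np.arange(.005,.085,S)
    A=warp(g,s,.126,np.r_[np.arange(-.062,-.04,S),np.arange(.04,.046,S),np.arange(.062,.07,S)],ys).mean(1)
    yb=edge(A,ys,.026,.034,1)
    out=[yb]
    for z,xs in((.1325,np.arange(-.08,.08,S)),(.1225,np.arange(-.08,.08,S))):
        B=warp(g,s,z,xs,ys).mean(1);out.append(edge(B,ys,.042,.054,-1))
    E=warp(g,s,.1225,np.arange(.083,.0885,S),ys);B=E.mean(1);m=(ys>.048)&(ys<.068);w=np.clip(B[m]-np.percentile(B[m],30),0,None);out.append((w*ys[m]).sum()/w.sum()*1e3)
    for x0 in(-.054,.0555):
        N=warp(g,s,.1225,np.arange(x0-.004,x0+.004,S),ys);B=N.mean(1);m=(ys>.015)&(ys<.0285);w=np.clip(B[m]-B[m].min()-.4*np.ptp(B[m]),0,None);out.append((w*ys[m]).sum()/w.sum()*1e3)
    print(name,"yoke",round(yb,2),"rel: barrear132 %.2f barrear122 %.2f cap %.2f nutL %.2f nutR %.2f"%tuple(np.array(out[1:])-yb))
if __name__=="__main__":
    ana(cv2.imread("pics/scene0.png",0).astype(np.float32),0,"init")
    im=np.mean([cv2.cvtColor(camera("scene")[0],cv2.COLOR_RGB2GRAY).astype(np.float32) for _ in range(6)],0)
    ana(im,.0745,"now")
    ana(cv2.imread("pics/s1.png",0).astype(np.float32),0,"s1")
E
python3 comp.py
```

```text
init yoke 29.23 rel: barrear132 13.58 barrear122 17.77 cap 29.52 nutL -8.42 nutR -7.28
now yoke 30.07 rel: barrear132 12.53 barrear122 15.95 cap 29.50 nutL -4.96 nutR -5.27
s1 yoke 29.23 rel: barrear132 13.57 barrear122 17.76 cap 29.50 nutL -8.53 nutR -7.31
```

```bash
python3 plan.py .5900 .0085 .2 -11
```

```text
t 11.62 p [ 0.6123 -0.1415  0.2567] psi -10.6 tilt -0.9987 f [ 0.1  1.  -0.4] tq [ 0.06  0.02 -0.01] grip 0.652 j [-0.43  0.33  0.73  1.45 -0.2   1.4   0.12]
[0.0358, -0.0124, 0.0142, np.float64(0.09)]
[0.0358, -0.0125, 0.0142, np.float64(0.09)]
[0.0358, -0.0125, 0.0142, np.float64(0.09)]
[0.0358, -0.0126, 0.0142, np.float64(0.09)]
```

Request:
apply_moves([
  [0.036, -0.0125, 0.005, 0, -0.3],
  [0.036, -0.0125, 0.005, 0, -0.3],
  [0.036, -0.0125, 0.01, 0, -0.3],
  [0.03, -0.01, 0.01, 0, -0.3],
  [0, 0, 0, 0, -0.3],
])

```text
clock: 12.03
position: [0.5917, 0.0032, 0.2201]
ee_rot: [0.772, 0.635, 0.005, 0.027]
ft_force: [-0.4, 1.4, -0.9]
grip_width: 0.648
```

```bash
python3 plan.py .5900 .0085 .114 -11
```

```text
t 12.03 p [0.5917 0.0032 0.2201] psi -11.1 tilt -0.9986 f [-0.4  1.4 -0.9] tq [0.09 0.09 0.03] grip 0.648 j [-0.67  0.24  0.67  1.6  -0.12  1.31 -0.18]
[0.0016, -0.0009, 0.0354, np.float64(-0.03)]
[0.0016, -0.0009, 0.0354, np.float64(-0.03)]
[0.0016, -0.0009, 0.0354, np.float64(-0.03)]
```

Request:
apply_moves([
  [0.002, -0.002, 0.03, 0, -0.3],
  [0.002, -0.002, 0.03, 0, -0.3],
  [0.002, -0.002, 0.02, 0, -0.3],
  [0, 0, 0, 0, -0.3],
])

```text
clock: 12.37
position: [0.591, 0.0119, 0.1383]
ee_rot: [0.77, 0.638, 0.007, 0.027]
ft_force: [-0.9, 1.2, -0.1]
grip_width: 0.652
```

```bash
python3 plan.py .5900 .0085 .114 -11
```

```text
t 12.37 p [0.591  0.0119 0.1383] psi -10.7 tilt -0.9985 f [-0.9  1.2 -0.1] tq [0.1  0.06 0.03] grip 0.652 j [-0.66  0.3   0.65  1.71 -0.16  1.15 -0.16]
[-0.0035, -0.0004, 0.0243, np.float64(0.32)]
```

Request:
apply_moves([
  [-0.003, -0.001, 0.023, 0, -0.3],
  [0, 0, 0, 0, -0.3],
  [0, 0, 0, 0, 0.5],
  [0, 0, 0, 0, 1],
  [0, 0, 0, 0, 1],
], squeeze=30)

```text
clock: 12.78
position: [0.5927, 0.0073, 0.1202]
ee_rot: [0.77, 0.637, 0.008, 0.028]
ft_force: [-0.0, -0.8, 1.2]
grip_width: 0.232
```

Request:
apply_moves([
  [0, 0, 0, 0, 1],
  [0, 0, 0, 0, 1],
  [0, 0, 0, 0, 1],
], squeeze=100)

```text
clock: 13.03
position: [0.5924, 0.0074, 0.1213]
ee_rot: [0.77, 0.637, 0.008, 0.027]
ft_force: [4.1, -0.7, -7.3]
grip_width: 0.109
```

```bash
python3 st.py
```

```text
t 13.03 z 0.1213 psi -10.8 travel 0.0732 lat -0.0004 fu -1.7 fx 3.7 fz -7.3 tz [ 0.14 -0.14  0.01] g 0.109
unit slot step in tool xy 0.899 -0.438
```

Request:
apply_moves([
  [0, 0, 0, -7, 1],
  [0, 0, 0, -7, 1],
  [0, 0, 0, -5, 1],
])

```text
clock: 13.28
position: [0.5929, 0.0077, 0.121]
ee_rot: [0.652, 0.758, 0.004, 0.029]
ft_force: [2.6, -0.5, -7.0]
grip_width: 0.112
```

```bash
python3 st.py
```

```text
t 13.28 z 0.121 psi 8.6 travel 0.0735 lat 0.0001 fu -1.2 fx 2.4 fz -7.0 tz [ 0.34 -0.1  -0.28] g 0.112
unit slot step in tool xy 0.993 -0.115
```

Request:
apply_moves([
  [0, 0, 0, -4, 1],
])

```text
clock: 13.37
position: [0.593, 0.0078, 0.121]
ee_rot: [0.623, 0.781, 0.003, 0.029]
ft_force: [2.9, -0.7, -6.7]
grip_width: 0.115
```

```bash
python3 st.py
```

```text
t 13.37 z 0.121 psi 12.9 travel 0.0735 lat 0.0002 fu -1.4 fx 2.6 fz -6.7 tz [ 0.42 -0.03 -0.11] g 0.115
unit slot step in tool xy 0.999 -0.041
```

Request:
apply_moves([
  [0, 0, 0, -4, 1],
])

```text
clock: 13.45
position: [0.5931, 0.0077, 0.121]
ee_rot: [0.594, 0.804, 0.002, 0.029]
ft_force: [3.1, 0.7, -6.9]
grip_width: 0.109
```

```bash
python3 st.py
```

```text
t 13.45 z 0.121 psi 17.1 travel 0.0734 lat 0.0004 fu -0.1 fx 3.1 fz -6.9 tz [ 0.34 -0.08 -0.09] g 0.109
unit slot step in tool xy 0.999 0.033
```

Request:
apply_moves([
  [0, 0, 0, -4, 1],
])

```text
clock: 13.53
position: [0.5932, 0.0077, 0.1209]
ee_rot: [0.565, 0.825, 0.001, 0.029]
ft_force: [2.5, -0.9, -6.9]
grip_width: 0.11
```

```bash
python3 st.py
```

```text
t 13.53 z 0.1209 psi 21.3 travel 0.0733 lat 0.0005 fu -1.6 fx 2.1 fz -6.9 tz [ 0.49  0.   -0.1 ] g 0.11
unit slot step in tool xy 0.994 0.105
```

Request:
apply_moves([
  [0, 0, 0, -5, 1],
  [0.001, 0.0002, 0, -5, 1],
  [0.0015, 0.0005, 0, 0, 1],
])

```text
clock: 13.78
position: [0.5933, 0.0084, 0.1209]
ee_rot: [0.486, 0.873, -0.002, 0.03]
ft_force: [3.1, -5.6, -7.2]
grip_width: 0.113
```

```bash
python3 st.py
```

```text
t 13.78 z 0.1209 psi 31.8 travel 0.074 lat 0.0008 fu -6.2 fx 1.5 fz -7.2 tz [-0.47 -0.34  0.01] g 0.113
unit slot step in tool xy 0.958 0.286
```

Request:
apply_moves([
  [0.0018, 0.0005, 0, 0, 1],
  [0.0018, 0.0005, 0, 0, 1],
])

```text
clock: 13.95
position: [0.5931, 0.0084, 0.1212]
ee_rot: [0.488, 0.872, -0.003, 0.032]
ft_force: [4.5, -5.9, -7.4]
grip_width: 0.114
```

```bash
python3 st.py
```

```text
t 13.95 z 0.1212 psi 31.6 travel 0.074 lat 0.0005 fu -6.9 fx 2.8 fz -7.4 tz [-0.78 -0.27  0.01] g 0.114
unit slot step in tool xy 0.959 0.282
```

Request:
apply_moves([
  [0.0029, 0.0008, 0, 0, 1],
  [0.0034, 0.0008, 0, 5, 1],
])

```text
clock: 14.12
position: [0.5928, 0.0089, 0.1212]
ee_rot: [0.528, 0.849, -0.003, 0.035]
ft_force: [8.8, -10.5, -10.0]
grip_width: 0.111
```

```bash
python3 st.py
```

```text
t 14.12 z 0.1212 psi 26.3 travel 0.0746 lat 0.0004 fu -12.5 fx 5.8 fz -10.0 tz [-1.81 -1.09  0.01] g 0.111
unit slot step in tool xy 0.981 0.192
```

Request:
apply_moves([
  [0.0037, 0.0007, 0, 6, 1],
])

```text
clock: 14.2
position: [0.5927, 0.0089, 0.1212]
ee_rot: [0.575, 0.818, -0.002, 0.037]
ft_force: [8.2, -12.0, -9.8]
grip_width: 0.108
```

```bash
python3 st.py
```

```text
t 14.2 z 0.1212 psi 19.9 travel 0.0746 lat 0.0002 fu -13.8 fx 4.8 fz -9.8 tz [-2.06 -0.84 -0.  ] g 0.108
unit slot step in tool xy 0.997 0.082
```

Request:
apply_moves([
  [0.005, 0.0004, 0, 0, 1],
])

```text
clock: 14.28
position: [0.5925, 0.0093, 0.1213]
ee_rot: [0.579, 0.814, -0.003, 0.039]
ft_force: [11.0, -14.6, -10.4]
grip_width: 0.113
```

```bash
python3 st.py
```

```text
t 14.28 z 0.1213 psi 19.2 travel 0.075 lat 0.0002 fu -17.0 fx 6.8 fz -10.4 tz [-2.54 -1.35 -0.17] g 0.113
unit slot step in tool xy 0.998 0.07
```

Request:
apply_moves([
  [0.0052, 0.0002, 0, 7, 1],
])

```text
clock: 14.37
position: [0.5924, 0.0092, 0.1213]
ee_rot: [0.626, 0.779, -0.002, 0.042]
ft_force: [12.1, -16.8, -11.1]
grip_width: 0.113
```

```bash
python3 st.py
```

```text
t 14.37 z 0.1213 psi 12.5 travel 0.075 lat 0.0 fu -19.4 fx 7.3 fz -11.1 tz [-2.94 -1.42  0.13] g 0.113
unit slot step in tool xy 0.999 -0.047
```

Request:
apply_moves([
  [0.0052, -0.0003, 0, 7, 1],
])

```text
clock: 14.45
position: [0.5923, 0.0087, 0.1214]
ee_rot: [0.676, 0.736, -0.001, 0.045]
ft_force: [12.1, -17.4, -10.6]
grip_width: 0.109
```

```bash
python3 st.py
```

```text
t 14.45 z 0.1214 psi 5.0 travel 0.0746 lat -0.0001 fu -19.9 fx 7.1 fz -10.6 tz [-2.94 -1.13  0.46] g 0.109
unit slot step in tool xy 0.984 -0.177
```

Request:
apply_moves([
  [0.0052, -0.0008, 0, 7, 1],
])

```text
clock: 14.53
position: [0.5923, 0.0082, 0.1216]
ee_rot: [0.72, 0.692, 0.001, 0.048]
ft_force: [9.1, -17.5, -9.4]
grip_width: 0.111
```

```bash
python3 st.py
```

```text
t 14.53 z 0.1216 psi -2.1 travel 0.0741 lat -0.0003 fu -19.2 fx 4.2 fz -9.4 tz [-3.   -0.78  0.79] g 0.111
unit slot step in tool xy 0.955 -0.298
```

Request:
apply_moves([
  [0.0048, -0.0012, 0, 7, 1],
])

```text
clock: 14.62
position: [0.5923, 0.0076, 0.1217]
ee_rot: [0.762, 0.646, 0.003, 0.051]
ft_force: [8.9, -16.0, -7.4]
grip_width: 0.112
```

```bash
python3 st.py
```

```text
t 14.62 z 0.1217 psi -9.3 travel 0.0735 lat -0.0004 fu -17.7 fx 4.4 fz -7.4 tz [-2.64 -0.38  1.14] g 0.112
unit slot step in tool xy 0.91 -0.414
```

Request:
apply_moves([
  [0.003, -0.001, 0, 2, 1],
  [0.0015, -0.0007, 0, 0, 1],
  [0, 0, 0, 0, 0],
  [0, 0, 0, 0, -0.2],
  [0, 0, 0, 0, -0.3],
])

```text
clock: 15.03
position: [0.5941, 0.0058, 0.1236]
ee_rot: [0.779, 0.625, 0.004, 0.056]
ft_force: [0.7, 0.6, 1.0]
grip_width: 0.527
```

Request:
apply_moves([
  [0, 0, -0.03, 0, -0.3],
  [0, 0, -0.04, 0, -0.3],
  [0, 0, -0.04, 0, -0.3],
  [-0.036, 0.013, -0.01, 0, -0.3],
  [-0.036, 0.013, 0, 0, -0.3],
])

```text
clock: 15.45
position: [0.5941, -0.0502, 0.2548]
ee_rot: [0.774, 0.631, 0.004, 0.054]
ft_force: [0.9, -1.5, -0.7]
grip_width: 0.652
```

Request:
apply_moves([
  [-0.036, 0.013, 0, 0, -0.3],
  [-0.036, 0.013, 0, 0, -0.3],
  [0, 0, 0, 0, -0.3],
])

```text
clock: 15.7
position: [0.6063, -0.1341, 0.2675]
ee_rot: [0.775, 0.63, 0.008, 0.057]
ft_force: [-0.5, -2.1, -0.6]
grip_width: 0.648
```

```bash
cat >> comp.py <<'E'
    import os
    cv2.imwrite("pics/avg_%d.png"%len(os.listdir("pics")),im)
    a=cv2.imread("pics/s4.png",0).astype(np.float32);ana(a,.0745,"s4")
    # phase correlation of rectified strips between s4 and now (shift along slot, mm)
    ys=np.arange(0,.1,S)
    for nm,xs,lo,hi,z in(("knobblock",np.r_[np.arange(-.034,-.018,S),np.arange(.018,.034,S)],-.045,-.02,.128),("yokebar",np.arange(-.075,.08,S),.022,.05,.126),("yokeback",np.r_[np.arange(-.072,-.058,S),np.arange(.06,.072,S)],.024,.034,.126),("yokeall",np.arange(-.07,.07,S),.02,.04,.126),("bar",np.arange(-.08,.08,S),.046,.058,.13),("nutL",np.arange(-.06,-.048,S),.012,.029,.1225),("nutR",np.arange(.05,.062,S),.012,.029,.1225),("barend",np.arange(.08,.09,S),.046,.07,.1225),("racktop",np.arange(-.07,.07,S),.08,.15,.156)):
        yy=np.arange(lo,hi,S);A=warp(a,.0745,z,xs,yy);best=[]
        for d in np.arange(-4,4.01,.1):
            B=warp(im,.0745,z,xs,yy+d*1e-3);best.append((np.corrcoef(A.ravel(),B.ravel())[0,1],round(d,1)))
        print(nm,max(best))
E
python3 st.py;python3 comp.py
```

```text
t 15.7 z 0.2675 psi -11.6 travel -0.0669 lat -0.0241 fu -1.9 fx -1.1 fz -0.6 tz [-0.02  0.12 -0.  ] g 0.648
unit slot step in tool xy 0.892 -0.451
init yoke 29.23 rel: barrear132 13.58 barrear122 17.77 cap 29.52 nutL -8.42 nutR -7.28
now yoke 31.02 rel: barrear132 11.66 barrear122 14.25 cap 28.56 nutL -5.79 nutR -6.10
s1 yoke 29.23 rel: barrear132 13.57 barrear122 17.76 cap 29.50 nutL -8.53 nutR -7.31
s4 yoke 30.08 rel: barrear132 12.52 barrear122 15.92 cap 29.51 nutL -4.97 nutR -5.30
knobblock (np.float64(0.9833327232070823), np.float64(0.9))
yokebar (np.float64(0.9898187605000978), np.float64(0.8))
yokeback (np.float64(0.9957769014149334), np.float64(1.1))
yokeall (np.float64(0.9887732082833474), np.float64(1.0))
bar (np.float64(0.9451539870498551), np.float64(0.7))
nutL (np.float64(0.9718424407545486), np.float64(0.3))
nutR (np.float64(0.9932388213057528), np.float64(0.2))
barend (np.float64(0.9992005609270568), np.float64(0.0))
racktop (np.float64(0.9979527277926799), np.float64(0.0))[ WARN:0@8.515] global loadsave.cpp:1063 imwrite_ Unsupported depth image for selected encoder is fallbacked to CV_8U.
```

Request:
apply_moves([
  [0.036, -0.0135, 0, 0, -0.3],
  [0.036, -0.0135, 0, 0, -0.3],
  [0.036, -0.0135, 0.01, 0, -0.3],
  [0.03, -0.0115, 0.01, 0, -0.3],
  [0, 0, 0, 0, -0.3],
])

```text
clock: 16.42
position: [0.5827, 0.0295, 0.231]
ee_rot: [0.77, 0.635, 0.008, 0.054]
ft_force: [-0.6, 0.6, 0.5]
grip_width: 0.649
```

```bash
cat > go.py <<'E'
import sys
from h import *
o=manip.get_obs();p=np.array(o["position"]);R=Rot.from_quat(o["ee_rot"]).as_matrix()
z=R[:,2];s=float(sys.argv[1]);k=np.array([.6105-.262*s,-.0636+.965*s])
t=np.r_[k,.1535]+z*.038;t[2]=.1155
print("p",p.round(4),"tgt",t.round(4),"tool delta",(R.T@(t-p)).round(4))
E
python3 go.py .0755; python3 st.py
```

```text
p [0.5827 0.0295 0.231 ] tgt [0.5938 0.0065 0.1155] tool delta [-0.014   0.0042  0.1174]
t 16.42 z 0.231 psi -10.8 travel 0.0971 lat -0.004 fu 0.7 fx -0.4 fz 0.5 tz [0.09 0.11 0.02] g 0.649
unit slot step in tool xy 0.899 -0.438
```

Request:
apply_moves([
  [-0.007, 0.002, 0.035, 0, -0.3],
  [-0.007, 0.002, 0.035, 0, -0.3],
  [0, 0, 0.025, 0, -0.3],
  [0, 0, 0, 0, -0.3],
])

```text
clock: 16.75
position: [0.5919, 0.0193, 0.1352]
ee_rot: [0.764, 0.643, 0.011, 0.053]
ft_force: [-0.8, 0.3, -0.6]
grip_width: 0.646
```

```bash
python3 go.py .0755; python3 st.py
```

```text
p [0.5919 0.0193 0.1352] tgt [0.594  0.0067 0.1155] tool delta [-0.011   0.0023  0.0206]
t 16.75 z 0.1352 psi -9.8 travel 0.0849 lat 0.0022 fu 0.5 fx -0.7 fz -0.6 tz [0.09 0.09 0.04] g 0.646
unit slot step in tool xy 0.907 -0.422
```

Request:
apply_moves([
  [-0.011, 0.002, 0.019, 1, -0.3],
  [0, 0, 0, 0, -0.3],
  [0, 0, 0, 0, 0.5],
  [0, 0, 0, 0, 1],
  [0, 0, 0, 0, 1],
], squeeze=30)

```text
clock: 17.17
position: [0.5945, 0.0116, 0.1213]
ee_rot: [0.768, 0.638, 0.012, 0.053]
ft_force: [-0.4, 0.4, -1.1]
grip_width: 0.234
```

Request:
apply_moves([
  [0, 0, 0, 0, 1],
  [0, 0, 0, 0, 1],
  [0, 0, 0, 0, 1],
  [0, 0, 0, -7, 1],
], squeeze=110)

```text
clock: 17.5
position: [0.5943, 0.0122, 0.1224]
ee_rot: [0.728, 0.684, 0.009, 0.054]
ft_force: [1.9, -1.0, -6.6]
grip_width: 0.115
```

```bash
python3 go.py .0755; python3 st.py
```

```text
p [0.5943 0.0122 0.1224] tgt [0.594  0.0067 0.1155] tool delta [-0.005  -0.0006  0.0072]
t 17.5 z 0.1224 psi -3.4 travel 0.0774 lat 0.0027 fu -1.5 fx 1.5 fz -6.6 tz [ 0.48  0.53 -0.93] g 0.115
unit slot step in tool xy 0.948 -0.32
```

Request:
apply_moves([
  [0.002, -0.0007, 0, -7, 1],
  [0.003, -0.0005, 0, -7, 1],
])

```text
clock: 17.67
position: [0.5931, 0.013, 0.1221]
ee_rot: [0.637, 0.769, 0.001, 0.056]
ft_force: [3.6, -13.2, -5.9]
grip_width: 0.108
```

```bash
python3 st.py
```

```text
t 17.67 z 0.1221 psi 10.9 travel 0.0784 lat 0.0017 fu -13.7 fx 0.0 fz -5.9 tz [-1.77 -0.19 -0.42] g 0.108
unit slot step in tool xy 0.997 -0.075
```

Request:
apply_moves([
  [0.004, -0.0002, 0, -7, 1],
])

```text
clock: 17.75
position: [0.5924, 0.0127, 0.1223]
ee_rot: [0.588, 0.807, -0.004, 0.058]
ft_force: [5.4, -15.6, -6.3]
grip_width: 0.104
```

```bash
python3 st.py
```

```text
t 17.75 z 0.1223 psi 18.0 travel 0.0783 lat 0.001 fu -16.4 fx 1.1 fz -6.3 tz [-2.66 -0.26 -0.33] g 0.104
unit slot step in tool xy 0.999 0.049
```

Request:
apply_moves([
  [0.0045, 0.0002, 0, -2, 1],
])

```text
clock: 17.83
position: [0.5922, 0.0126, 0.1225]
ee_rot: [0.572, 0.818, -0.007, 0.06]
ft_force: [12.0, -13.7, -13.1]
grip_width: 0.109
```

```bash
python3 st.py
```

```text
t 17.83 z 0.1225 psi 20.2 travel 0.0784 lat 0.0007 fu -16.3 fx 8.0 fz -13.1 tz [-2.12 -1.7  -0.15] g 0.109
unit slot step in tool xy 0.996 0.087
```

Request:
apply_moves([
  [0.006, 0.0004, 0, 0, 1],
])

```text
clock: 17.92
position: [0.592, 0.0133, 0.1224]
ee_rot: [0.573, 0.817, -0.008, 0.063]
ft_force: [14.5, -18.3, -11.9]
grip_width: 0.108
```

```bash
python3 st.py
```

```text
t 17.92 z 0.1224 psi 20.2 travel 0.079 lat 0.0007 fu -21.4 fx 9.2 fz -11.9 tz [-2.97 -2.04 -0.03] g 0.108
unit slot step in tool xy 0.996 0.086
```

Request:
apply_moves([
  [0.0066, 0.0004, 0, 5, 1],
])

```text
clock: 18.0
position: [0.5922, 0.0135, 0.1225]
ee_rot: [0.609, 0.79, -0.006, 0.067]
ft_force: [17.8, -21.7, -11.8]
grip_width: 0.105
```

```bash
python3 st.py
```

```text
t 18.0 z 0.1225 psi 15.0 travel 0.0792 lat 0.0009 fu -25.6 fx 11.5 fz -11.8 tz [-3.7  -2.41  0.15] g 0.105
unit slot step in tool xy 1.0 -0.003
```

Request:
apply_moves([
  [0.006, 0, 0, 7, 1],
])

```text
clock: 18.08
position: [0.5927, 0.0129, 0.1227]
ee_rot: [0.659, 0.749, -0.003, 0.071]
ft_force: [16.4, -21.1, -13.1]
grip_width: 0.11
```

```bash
python3 st.py
```

```text
t 18.08 z 0.1227 psi 7.6 travel 0.0785 lat 0.0013 fu -24.7 fx 10.3 fz -13.1 tz [-3.51 -2.01  0.41] g 0.11
unit slot step in tool xy 0.991 -0.132
```

Request:
apply_moves([
  [0.006, -0.0007, 0, 7, 1],
])

```text
clock: 18.17
position: [0.5932, 0.0122, 0.1228]
ee_rot: [0.705, 0.705, 0.0, 0.075]
ft_force: [16.5, -21.3, -11.5]
grip_width: 0.11
```

```bash
python3 st.py
```

```text
t 18.17 z 0.1228 psi 0.4 travel 0.0777 lat 0.0017 fu -24.9 fx 10.3 fz -11.5 tz [-3.68 -1.65  0.63] g 0.11
unit slot step in tool xy 0.967 -0.256
```

Request:
apply_moves([
  [0.006, -0.0013, 0, 7, 1],
])

```text
clock: 18.25
position: [0.5938, 0.0115, 0.1229]
ee_rot: [0.747, 0.66, 0.004, 0.078]
ft_force: [15.5, -21.6, -10.2]
grip_width: 0.107
```

```bash
python3 st.py
```

```text
t 18.25 z 0.1229 psi -6.7 travel 0.0769 lat 0.002 fu -24.9 fx 9.3 fz -10.2 tz [-3.77 -1.22  1.03] g 0.107
unit slot step in tool xy 0.928 -0.374
```

Request:
apply_moves([
  [0.006, -0.0015, 0, 6, 1],
  [0.005, -0.0015, 0, 3, 1],
])

```text
clock: 18.42
position: [0.5947, 0.0103, 0.1231]
ee_rot: [0.802, 0.591, 0.008, 0.085]
ft_force: [6.4, -16.4, -3.3]
grip_width: 0.108
```

```bash
python3 st.py
```

```text
t 18.42 z 0.1231 psi -16.8 travel 0.0754 lat 0.0026 fu -17.5 fx 1.9 fz -3.3 tz [-2.55  0.86  1.28] g 0.108
unit slot step in tool xy 0.848 -0.53
```

Release, back off, measure.

Request:
apply_moves([
  [0.002, -0.001, 0, 0, 1],
  [0, 0, 0, 0, 0],
  [0, 0, 0, 0, -0.2],
  [0, 0, 0, 0, -0.3],
  [0, 0, -0.01, 0, -0.3],
])

```text
clock: 18.83
position: [0.5944, 0.0094, 0.1345]
ee_rot: [0.804, 0.588, 0.007, 0.087]
ft_force: [0.0, -0.5, -0.3]
grip_width: 0.642
```

Request:
apply_moves([
  [0, 0, -0.03, 0, -0.3],
  [0, 0, -0.04, 0, -0.3],
  [0, 0, -0.04, 0, -0.3],
  [-0.036, 0.015, -0.01, 0, -0.3],
  [-0.036, 0.015, 0, 0, -0.3],
])

```text
clock: 19.25
position: [0.586, -0.0406, 0.2726]
ee_rot: [0.799, 0.595, 0.009, 0.086]
ft_force: [0.0, -1.8, 0.2]
grip_width: 0.648
```

Request:
apply_moves([
  [-0.036, 0.015, 0, 0, -0.3],
  [-0.036, 0.015, 0, 0, -0.3],
  [-0.015, 0.007, 0, 0, -0.3],
  [0, 0, 0, 0, -0.3],
])

```text
clock: 19.58
position: [0.5966, -0.1424, 0.2955]
ee_rot: [0.799, 0.594, 0.014, 0.089]
ft_force: [-0.1, 0.1, 0.3]
grip_width: 0.648
```

```bash
python3 st.py;python3 comp.py 2>/dev/null
python3 - <<'E'
from h import *
p,d=save("scene","s9");cv2.imwrite("pics/c9.png",cv2.resize(p[165:305,240:420,::-1],None,fx=4.2,fy=4.2,interpolation=cv2.INTER_CUBIC))
E
```

```text
t 19.58 z 0.2955 psi -16.4 travel -0.0724 lat -0.0356 fu 0.1 fx -0.1 fz 0.3 tz [ 0.16  0.16 -0.01] g 0.648
unit slot step in tool xy 0.852 -0.524
init yoke 29.23 rel: barrear132 13.58 barrear122 17.77 cap 29.52 nutL -8.42 nutR -7.28
now yoke 31.18 rel: barrear132 11.50 barrear122 14.09 cap 28.38 nutL -5.87 nutR -6.26
s1 yoke 29.23 rel: barrear132 13.57 barrear122 17.76 cap 29.50 nutL -8.53 nutR -7.31
s4 yoke 30.08 rel: barrear132 12.52 barrear122 15.92 cap 29.51 nutL -4.97 nutR -5.30
knobblock (np.float64(0.9826698503903013), np.float64(1.0))
yokebar (np.float64(0.9864482224841943), np.float64(0.9))
yokeback (np.float64(0.9959329412267333), np.float64(1.2))
yokeall (np.float64(0.9824715055838367), np.float64(1.1))
bar (np.float64(0.9529980838796427), np.float64(0.2))
nutL (np.float64(0.9937215410731661), np.float64(0.3))
nutR (np.float64(0.9929405933997921), np.float64(0.2))
barend (np.float64(0.9991426000777599), np.float64(0.0))
racktop (np.float64(0.998238187175925), np.float64(0.0))
```

View pics/c9.png

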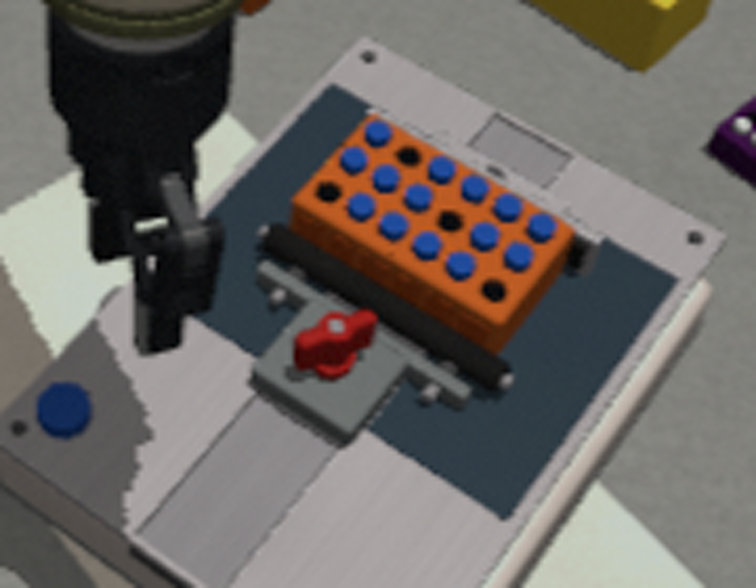

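```bash
python3 go.py .0755
```

```text
p [ 0.597  -0.1361  0.2931] tgt [0.5955 0.0046 0.1155] tool delta [ 0.1485 -0.0672  0.1574]
```

Request:
apply_moves([
  [0.036, -0.0165, 0, 0, -0.3],
  [0.036, -0.0165, 0, 0, -0.3],
  [0.036, -0.0165, 0.005, 0, -0.3],
  [0.022, -0.01, 0.02, 0, -0.3],
  [0, 0, 0.02, 0, -0.3],
])

```text
clock: 20.35
position: [0.5837, 0.007, 0.23]
ee_rot: [0.797, 0.598, 0.017, 0.088]
ft_force: [0.1, 0.8, 0.5]
grip_width: 0.651
```

```bash
python3 go.py .0755;python3 st.py
```

```text
p [0.5837 0.007  0.23  ] tgt [0.5957 0.0047 0.1155] tool delta [ 0.0103 -0.0063  0.1145]
t 20.35 z 0.23 psi -15.9 travel 0.0752 lat -0.0089 fu 0.7 fx 0.3 fz 0.5 tz [ 0.13  0.21 -0.02] g 0.651
unit slot step in tool xy 0.857 -0.516
```

Request:
apply_moves([
  [0.003, -0.002, 0.035, 0, -0.3],
  [0.003, -0.002, 0.035, 0, -0.3],
  [0, 0, 0.02, 0, -0.3],
  [0, 0, 0, 0, -0.3],
])

```text
clock: 20.68
position: [0.5914, 0.0121, 0.1332]
ee_rot: [0.793, 0.603, 0.016, 0.087]
ft_force: [-0.8, 0.3, 0.2]
grip_width: 0.652
```

```bash
python3 go.py .0755;python3 st.py
```

```text
p [0.5914 0.0121 0.1332] tgt [0.5957 0.0048 0.1155] tool delta [-0.0045  0.0032  0.0188]
t 20.68 z 0.1332 psi -15.1 travel 0.0781 lat -0.0001 fu 0.5 fx -0.7 fz 0.2 tz [0.13 0.12 0.  ] g 0.652
unit slot step in tool xy 0.864 -0.504
```

Request:
apply_moves([
  [-0.006, 0.002, 0.016, 1, -0.3],
  [0, 0, 0, 0, -0.3],
  [0, 0, 0, 0, 0.5],
  [0, 0, 0, 0, 1],
  [0, 0, 0, 0, 1],
], squeeze=30)

```text
clock: 21.1
position: [0.5943, 0.0079, 0.1216]
ee_rot: [0.796, 0.599, 0.017, 0.087]
ft_force: [0.1, -0.3, 0.2]
grip_width: 0.229
```

Request:
apply_moves([
  [0, 0, 0, 0, 1],
  [0, 0, 0, 0, 1],
  [0, 0, 0, 0, 1],
  [0, 0, 0, -7, 1],
  [0, 0, 0, -7, 1],
], squeeze=110)

```text
clock: 21.52
position: [0.5955, 0.0084, 0.1226]
ee_rot: [0.716, 0.692, 0.008, 0.089]
ft_force: [6.5, -1.6, -11.9]
grip_width: 0.114
```

```bash
python3 go.py .0755; python3 st.py
```

```text
p [0.5955 0.0084 0.1226] tgt [0.5959 0.0048 0.1155] tool delta [-0.0027 -0.0005  0.0074]
t 21.52 z 0.1226 psi -1.5 travel 0.0734 lat 0.0028 fu -3.2 fx 5.8 fz -11.9 tz [ 1.02  0.06 -0.73] g 0.114
unit slot step in tool xy 0.958 -0.288
```

Request:
apply_moves([
  [0.002, -0.0006, 0, -5, 1],
  [0.003, -0.0006, 0, -5, 1],
  [0.004, -0.0005, 0, -3, 1],
])

```text
clock: 21.77
position: [0.5948, 0.0084, 0.1229]
ee_rot: [0.631, 0.77, -0.005, 0.094]
ft_force: [13.0, -14.8, -8.6]
grip_width: 0.11
```

```bash
python3 st.py
```

```text
t 21.77 z 0.1229 psi 11.9 travel 0.0736 lat 0.0022 fu -17.7 fx 8.7 fz -8.6 tz [-2.67 -1.14 -0.33] g 0.11
unit slot step in tool xy 0.998 -0.058
```

Request:
apply_moves([
  [0.005, -0.0003, 0, -3, 1],
])

```text
clock: 21.85
position: [0.5948, 0.0086, 0.123]
ee_rot: [0.61, 0.786, -0.008, 0.096]
ft_force: [15.8, -15.4, -15.1]
grip_width: 0.114
```

```bash
python3 st.py
```

```text
t 21.85 z 0.123 psi 14.8 travel 0.0738 lat 0.0022 fu -19.0 fx 11.2 fz -15.1 tz [-2.46 -1.69 -0.2 ] g 0.114
unit slot step in tool xy 1.0 -0.007
```

Request:
apply_moves([
  [0.0055, 0, 0, -3, 1],
])

```text
clock: 21.93
position: [0.595, 0.0084, 0.1231]
ee_rot: [0.59, 0.801, -0.012, 0.099]
ft_force: [16.0, -18.1, -13.0]
grip_width: 0.111
```

```bash
python3 st.py
```

```text
t 21.93 z 0.1231 psi 17.7 travel 0.0735 lat 0.0023 fu -21.7 fx 10.7 fz -13.0 tz [-3.03 -1.94 -0.21] g 0.111
unit slot step in tool xy 0.999 0.044
```

Request:
apply_moves([
  [0.0056, 0.0001, 0, 2.5, 1],
  [0.0058, 0, 0, 2.5, 1],
])

```text
clock: 22.1
position: [0.5951, 0.0075, 0.1232]
ee_rot: [0.627, 0.772, -0.011, 0.106]
ft_force: [15.5, -18.7, -10.2]
grip_width: 0.107
```

```bash
python3 st.py
```

```text
t 22.1 z 0.1232 psi 12.4 travel 0.0727 lat 0.0022 fu -22.1 fx 10.1 fz -10.2 tz [-3.09 -1.42  0.04] g 0.107
unit slot step in tool xy 0.999 -0.048
```

Request:
apply_moves([
  [0.0058, -0.0002, 0, 2.5, 1],
  [0.0058, -0.0004, 0, 2, 1],
])

```text
clock: 22.27
position: [0.5953, 0.0067, 0.1234]
ee_rot: [0.661, 0.742, -0.009, 0.112]
ft_force: [13.3, -18.2, -9.8]
grip_width: 0.115
```

```bash
python3 st.py
```

```text
t 22.27 z 0.1234 psi 7.3 travel 0.0718 lat 0.0022 fu -21.1 fx 8.1 fz -9.8 tz [-3.12 -0.95  0.21] g 0.115
unit slot step in tool xy 0.99 -0.138
```

Request:
apply_moves([
  [0.006, -0.0006, 0, 2, 1],
  [0.006, -0.0008, 0, 3, 1],
])

```text
clock: 22.43
position: [0.5954, 0.0058, 0.1236]
ee_rot: [0.697, 0.707, -0.007, 0.119]
ft_force: [13.5, -19.8, -7.0]
grip_width: 0.106
```

```bash
python3 st.py
```

```text
t 22.43 z 0.1236 psi 1.7 travel 0.071 lat 0.0021 fu -22.6 fx 7.8 fz -7.0 tz [-3.32 -0.55  0.39] g 0.106
unit slot step in tool xy 0.972 -0.234
```

Finish tightening with the push held, then release, back off and measure.

Request:
apply_moves([
  [0.006, -0.0012, 0, 4, 1],
  [0.006, -0.0016, 0, 7, 1],
  [0.0055, -0.0018, 0, 6, 1],
  [0.003, -0.001, 0, 2, 1],
])

```text
clock: 22.77
position: [0.5958, 0.003, 0.1242]
ee_rot: [0.81, 0.571, 0.009, 0.13]
ft_force: [7.3, -6.4, -7.8]
grip_width: 0.113
```

```bash
python3 st.py
```

```text
t 22.77 z 0.1242 psi -18.8 travel 0.0681 lat 0.0017 fu -8.1 fx 5.4 fz -7.8 tz [-0.21  1.31  1.5 ] g 0.113
unit slot step in tool xy 0.829 -0.559
```

Request:
apply_moves([
  [0, 0, 0, 0, 0],
  [0, 0, 0, 0, -0.2],
  [0, 0, 0, 0, -0.3],
  [0, 0, 0, 0, -0.3],
  [0, 0, -0.01, 0, -0.3],
])

```text
clock: 23.18
position: [0.5951, 0.0036, 0.1369]
ee_rot: [0.811, 0.569, 0.01, 0.131]
ft_force: [-0.5, -0.8, -0.4]
grip_width: 0.649
```

Request:
apply_moves([
  [0, 0, -0.03, 0, -0.3],
  [0, 0, -0.04, 0, -0.3],
  [0, 0, -0.04, 0, -0.3],
  [-0.036, 0.015, -0.01, 0, -0.3],
  [-0.036, 0.015, 0, 0, -0.3],
])

```text
clock: 23.6
position: [0.5758, -0.0378, 0.277]
ee_rot: [0.807, 0.576, 0.01, 0.131]
ft_force: [-0.8, -1.1, -0.1]
grip_width: 0.652
```

Request:
apply_moves([
  [-0.036, 0.015, 0, 0, -0.3],
  [-0.036, 0.015, 0, 0, -0.3],
  [-0.015, 0.007, 0, 0, -0.3],
  [0, 0, 0, 0, -0.3],
])

```text
clock: 23.93
position: [0.581, -0.1389, 0.3062]
ee_rot: [0.807, 0.575, 0.016, 0.132]
ft_force: [-0.4, -0.0, 0.3]
grip_width: 0.647
```

```bash
python3 st.py;python3 comp.py 2>/dev/null
python3 - <<'E'
from h import *
p,d=save("scene","s11");cv2.imwrite("pics/c11.png",cv2.resize(p[165:305,240:420,::-1],None,fx=4.2,fy=4.2,interpolation=cv2.INTER_CUBIC))
print([(c,t,[np.round(x["xy"],1).tolist() for x in nets.place_of(c,t)]) for c,t in(("scene","rack"),("scene","cap"),("scene","knob_grip"))])
E
```

```text
t 23.93 z 0.3062 psi -18.2 travel -0.0649 lat -0.0498 fu 0.1 fx -0.4 fz 0.3 tz [0.21 0.18 0.01] g 0.647
unit slot step in tool xy 0.835 -0.551
init yoke 29.23 rel: barrear132 13.58 barrear122 17.77 cap 29.52 nutL -8.42 nutR -7.28
now yoke 30.53 rel: barrear132 12.07 barrear122 14.98 cap 29.02 nutL -5.23 nutR -5.73
s1 yoke 29.23 rel: barrear132 13.57 barrear122 17.76 cap 29.50 nutL -8.53 nutR -7.31
s4 yoke 30.08 rel: barrear132 12.52 barrear122 15.92 cap 29.51 nutL -4.97 nutR -5.30
knobblock (np.float64(0.9835071748786818), np.float64(0.5))
yokebar (np.float64(0.9913600885951034), np.float64(0.4))
yokeback (np.float64(0.9959810826018547), np.float64(0.6))
yokeall (np.float64(0.9848421978661348), np.float64(0.5))
bar (np.float64(0.9562924515036803), np.float64(0.0))
nutL (np.float64(0.9935084279706544), np.float64(0.3))
nutR (np.float64(0.9987511653391751), np.float64(0.0))
barend (np.float64(0.9993560681280423), np.float64(0.0))
racktop (np.float64(0.9981682064199678), np.float64(0.0))
[('scene', 'rack', [[304.3, 146.7], [340.1, 227.3], [147.5, 235.5], [228.7, 349.3]]), ('scene', 'cap', [[252.4, 265.7]]), ('scene', 'knob_grip', [[321.5, 245.4]])]
```

View pics/c11.png

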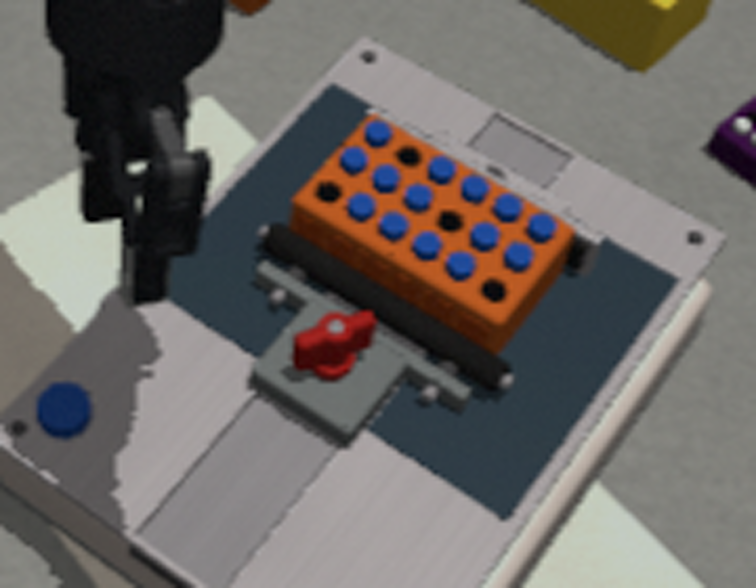

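Request:
apply_moves([
  [0.0345, -0.0155, 0, 0, -0.3],
  [0.0345, -0.0155, 0, 0, -0.3],
  [0.0345, -0.0155, 0, 0, -0.3],
  [0.0345, -0.0155, 0.005, 0, -0.3],
  [0.005, -0.002, 0.02, 0, -0.3],
])

```text
clock: 24.85
position: [0.5751, 0.0179, 0.2487]
ee_rot: [0.807, 0.575, 0.018, 0.132]
ft_force: [0.0, 1.9, -0.5]
grip_width: 0.65
```

Request:
apply_moves([
  [0, 0, 0.03, 0, -0.3],
  [0, 0, 0.035, 0, -0.3],
  [0, 0, 0.03, 0, -0.3],
  [0, 0, 0, 0, -0.3],
])

```text
clock: 25.18
position: [0.5918, 0.0064, 0.1504]
ee_rot: [0.804, 0.58, 0.017, 0.132]
ft_force: [-1.0, 0.4, -0.4]
grip_width: 0.651
```

```bash
python3 go.py .0755;python3 st.py
```

```text
p [0.5918 0.0064 0.1504] tgt [0.5976 0.002  0.1155] tool delta [ 0.0021 -0.0014  0.0356]
t 25.18 z 0.1504 psi -17.6 travel 0.0725 lat -0.0013 fu 0.6 fx -0.9 fz -0.4 tz [ 0.22  0.3  -0.04] g 0.651
unit slot step in tool xy 0.841 -0.541
```

Request:
apply_moves([
  [0.001, -0.001, 0.03, 1, -0.3],
  [0, 0, 0, 0, -0.3],
  [0, 0, 0, 0, 0.5],
  [0, 0, 0, 0, 1],
  [0, 0, 0, 0, 1],
], squeeze=30)

```text
clock: 25.6
position: [0.598, 0.0036, 0.1255]
ee_rot: [0.809, 0.573, 0.019, 0.132]
ft_force: [-0.0, -0.0, 0.3]
grip_width: 0.231
```

Request:
apply_moves([
  [0, 0, 0, 0, 1],
  [0, 0, 0, 0, 1],
  [0, 0, 0, 0, 1],
  [0, 0, 0, -7, 1],
  [0, 0, 0, -7, 1],
], squeeze=110)

```text
clock: 26.02
position: [0.5968, 0.0027, 0.1271]
ee_rot: [0.732, 0.669, 0.002, 0.134]
ft_force: [7.1, 2.3, -12.9]
grip_width: 0.12
```

Request:
apply_moves([
  [0.001, -0.0005, 0, -7, 1],
  [0.002, -0.0006, 0, -5, 1],
  [0.003, -0.0004, 0, -5, 1],
  [0.004, -0.0002, 0, -4, 1],
])

```text
clock: 26.35
position: [0.5964, 0.0064, 0.127]
ee_rot: [0.592, 0.794, -0.023, 0.135]
ft_force: [4.3, -19.7, 4.2]
grip_width: 0.106
```

```bash
python3 st.py
```

```text
t 26.35 z 0.127 psi 17.4 travel 0.0713 lat 0.0031 fu -20.2 fx -1.0 fz 4.2 tz [-4.2  -0.09 -0.46] g 0.106
unit slot step in tool xy 0.999 0.039
```

Request:
apply_moves([
  [0.005, 0.0003, 0, -2, 1],
])

```text
clock: 26.43
position: [0.5963, 0.0066, 0.1274]
ee_rot: [0.578, 0.804, -0.027, 0.137]
ft_force: [9.7, -17.7, -3.8]
grip_width: 0.1
```

```bash
python3 st.py
```

```text
t 26.43 z 0.1274 psi 19.4 travel 0.0714 lat 0.0032 fu -19.7 fx 4.8 fz -3.8 tz [-3.23 -0.88 -0.43] g 0.1
unit slot step in tool xy 0.997 0.074
```

Request:
apply_moves([
  [0.0055, 0.0004, 0, 1.5, 1],
])

```text
clock: 26.52
position: [0.5962, 0.0065, 0.1276]
ee_rot: [0.589, 0.796, -0.027, 0.139]
ft_force: [11.5, -18.9, -10.8]
grip_width: 0.104
```

```bash
python3 st.py
```

```text
t 26.52 z 0.1276 psi 17.9 travel 0.0714 lat 0.003 fu -21.3 fx 6.2 fz -10.8 tz [-2.96 -1.2  -0.14] g 0.104
unit slot step in tool xy 0.999 0.047
```

Request:
apply_moves([
  [0.0066, 0.0003, 0, 4, 1],
  [0.0066, -0.0001, 0, 7.1, 1],
  [0.0068, -0.0008, 0, 7.1, 1],
  [0.0068, -0.0014, 0, 7.1, 1],
  [0.004, -0.001, 0, 0, -0.3],
])

```text
clock: 26.93
position: [0.5976, 0.0048, 0.1288]
ee_rot: [0.755, 0.636, -0.0, 0.157]
ft_force: [0.4, 1.2, 0.9]
grip_width: 0.229
```

```bash
python3 st.py
```

```text
t 26.93 z 0.1288 psi -8.4 travel 0.0694 lat 0.0039 fu 1.0 fx 0.7 fz 0.9 tz [0.25 0.19 0.02] g 0.229
unit slot step in tool xy 0.917 -0.4
```

Request:
apply_moves([
  [0, 0, 0, 0, -0.3],
  [0, 0, 0, 0, -0.3],
  [0, 0, 0, 0, -0.3],
  [0, 0, -0.02, 0, -0.3],
  [0, 0, -0.04, 0, -0.3],
])

```text
clock: 27.35
position: [0.5842, 0.0177, 0.1849]
ee_rot: [0.756, 0.636, -0.002, 0.157]
ft_force: [1.0, 1.5, 0.5]
grip_width: 0.649
```

Request:
apply_moves([
  [0, 0, -0.04, 0, -0.3],
  [0, 0, -0.03, 0, -0.3],
  [-0.036, 0.012, -0.01, 0, -0.3],
  [-0.036, 0.012, 0, 0, -0.3],
  [-0.036, 0.012, 0, 0, -0.3],
])

```text
clock: 27.77
position: [0.5839, -0.0589, 0.3026]
ee_rot: [0.748, 0.645, 0.005, 0.156]
ft_force: [0.5, 0.7, 0.2]
grip_width: 0.649
```

Request:
apply_moves([
  [-0.036, 0.012, 0, 0, -0.3],
  [-0.015, 0.005, 0, 0, -0.3],
  [0, 0, 0, 0, -0.3],
])

```text
clock: 28.02
position: [0.5925, -0.1197, 0.3228]
ee_rot: [0.749, 0.643, 0.009, 0.158]
ft_force: [-0.0, 0.2, 0.3]
grip_width: 0.649
```

```bash
python3 st.py;python3 comp.py 2>/dev/null
python3 - <<'E'
from h import *
p,d=save("scene","s12");cv2.imwrite("pics/c12.png",cv2.resize(p[165:305,240:420,::-1],None,fx=4.2,fy=4.2,interpolation=cv2.INTER_CUBIC))
u=np.array([-.262,.965])
# blade angle from top faces of red pixels
for n in("s4","s9","s11","s12"):
    im=cv2.imread(f"pics/{n}.png").astype(int);b,g,r=im[225:265,300:340].transpose(2,0,1)
    v,w=np.nonzero((r>90)&(g<70)&(b<70));P=np.array([world("scene",300+x,225+y,z=.16)[:2] for x,y in zip(w,v)])
    m=P.mean(0);V=np.linalg.svd(P-m)[2][0];print(n,len(P),m.round(4),np.degrees(np.arctan2(V[1],V[0]))%180)
E
```

```text
t 28.02 z 0.3228 psi -7.3 travel -0.0494 lat -0.0336 fu 0.2 fx 0.1 fz 0.3 tz [ 0.21  0.19 -0.01] g 0.649
unit slot step in tool xy 0.924 -0.383
init yoke 29.23 rel: barrear132 13.58 barrear122 17.77 cap 29.52 nutL -8.42 nutR -7.28
now yoke 31.63 rel: barrear132 10.98 barrear122 13.48 cap 27.96 nutL -6.30 nutR -6.65
s1 yoke 29.23 rel: barrear132 13.57 barrear122 17.76 cap 29.50 nutL -8.53 nutR -7.31
s4 yoke 30.08 rel: barrear132 12.52 barrear122 15.92 cap 29.51 nutL -4.97 nutR -5.30
knobblock (np.float64(0.9801102422376418), np.float64(1.4))
yokebar (np.float64(0.9771154142409286), np.float64(1.4))
yokeback (np.float64(0.9918226146734352), np.float64(1.8))
yokeall (np.float64(0.9776770095014966), np.float64(1.7))
bar (np.float64(0.9132247739719107), np.float64(1.8))
nutL (np.float64(0.990575499645902), np.float64(0.4))
nutR (np.float64(0.9849241449095046), np.float64(0.3))
barend (np.float64(0.9992819817976614), np.float64(0.0))
racktop (np.float64(0.9973014153987482), np.float64(0.1))
s4 120 [0.5901 0.0158] 103.27680354541727
s9 119 [0.59   0.0163] 101.79544908881743
s11 122 [0.5902 0.0158] 101.52111340673615
s12 117 [0.5899 0.017 ] 103.86960631870055
```

```bash
python3 -c "
from h import *
print(workorder.hand_in())"
```

```text
the job is handed in; nothing more can be done
None
```

The job is handed in, with the rack held against the end stop and the knob tight. I could only estimate the final clamp force, at about 9–10 N.

**What I did**
- I gripped the knob and broke it loose. The first grip closed on nothing because the fingertips sit about 27 mm higher than the reported tool position, so I corrected for that.
- I backed it off to about -0.5 rad with the clamp still in place.
- I slid the clamp up about 75 mm until the bar pressed the rack against the stop, at about 10–12 N with the knob slack. Then I tightened the knob and let go.
- The first tightening lost almost all of the spring force, so I loosened, pushed and retightened three more times. The force pushing the clamp forward peaked at about 25 N.

**Last checks**
- **Clamp force:** the pictures show the springs 1.5–1.8 mm compressed, which at 6 N per mm is about 9–10 N. Single measures in the same check disagreed: some clamp edges gave only 1.4 mm, and the spring nuts barely moved.
- **Knob:** it is at about 0.4 rad, judged from the gripper angle at release.
- **Rack:** it did not shift by more than 0.1 mm between the first and last tightening.
- **Robot:** it is clear of everything, with the measured force near zero.
- **Bystanders:** the blue cap was still in place in the last picture I viewed, one tightening earlier. I did not check the other bystanders one by one.
- **Not checked:** I could not view the final picture, because the limit of 12 was used up.

The clock stood at about 28.5 s of the 48 s allowed.

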